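# Load the ultrasonic cleaner with fuel-cell metal parts

### The arm

A 7-joint arm with a two-finger parallel gripper is mounted at the origin on the work surface. World frame = base frame: x ahead of the robot, y to its left, z up, the work surface at z = 0. Lengths are in m, angles in rad, forces in N, time in s.
With the tool pointing down it reaches from about 0.425 to 1.025 m from the base axis. Payload 9.4 kg.
Tool frame: the origin (TCP) lies on the centre line of the jaws, within the pads' length; the fingertips stand 8 mm ahead of it and the grasp point (between the pads) lies 11 mm behind it; z points along the fingers, y is the line along which they close (so a half turn about z gives the same grasp; the last joint's range is limited). The gripper opens to 93 mm and grips with 3 to 60 N. Pads are 15 mm wide; open, the fingers measure 128 mm over their backs; the gripper's body (75 mm by 188 mm) begins 65 mm behind the grasp point.
Start: joints at [1.214, 0.599, -0.003, 1.599, 0.002, 0.943, -0.08], TCP at [0.2, -0.697, 0.204] pointing down, gripper open.
Joint ranges: [-2.57, 2.57], [-0.35, 1.97], [-1.29, 1.29], [0.11, 2.56], [-1.05, 4.19], [0.11, 1.86], [-2.63, 2.63]. Speed limits (rad/s): [2.22, 2.22, 3.01, 3.01, 3.14, 3.14, 3.14].

### API

Orientations are given as a rotation vector (axis times angle).
In Python, from workcell import bot gives the robot as it stands.
- The arm moves only by the tool jog_arm, never from a script. Its argument "rows" is a list of rows, each an object of numbers: "dx", "dy", "dz": the shift along the tool's x, y, z in units of 30 mm (1.0 is 30 mm); "rx", "ry", "rz": the turn, a rotation vector about the tool's x, y, z in units of 5 degrees (1.0 is 5 degrees); "claw": the opening, from 0 (shut) to 1 (fully open). In form: [{"dx": .., "dy": .., "dz": .., "rx": .., "ry": .., "rz": .., "claw": ..}, ...]. A call has 1 to 8 rows; each row is the pose to reach, as a shift and turn from the pose commanded when the call began, along the tool's axes at that moment; what a row does not reach only later rows make up. A row lasts 1/12 s, in which the tool goes at most 41.7 mm and 7.16 degrees, less where a joint would pass 70% of its speed; a pose out of reach is approached as far as the arm can. A call with a gripper value outside its range is refused whole. The fingers move at their own pace and stop on an object; "squeeze" is the grip in N (left out, the last holds). Time passes only in rows, so rows that repeat a pose let the fingers close. It gives the time, the measured TCP pose, the force, the opening and the grip force at its end, in the units of the state.
- bot.observe(): the state, without advancing time (a new reading comes with each control period).
- bot.snapshot(name): name is "scene" or "side" or "wrist"; returns (picture, depth): 400x640x3 uint8, red, green, blue; 400x640 float32, m along the optical axis (not along the pixel's ray), 0 where there is no reading.
- bot.calibration(name): a dict with "fx", "fy", "cx", "cy" (pixels), "eye" and "orientation" of the camera in the world. Camera axes: x right, y down, z forward; pixel columns grow to the right and rows downward; lengths in m; the calibration is good to about 2 mm. A picture is of the moment at which its call begins: read the wrist's pose just before it. calibration takes no time and is no camera call; for the wrist camera it gives the pose at the moment of the call.
- bot.sign_off(): hands the job in; it is judged then, once.
The state is a dict: "clock": time; "joints": joint angles; "dq": joint speeds; "joint_torque": joint torques, N m; "position": TCP position; "orientation": TCP orientation; "force": force on the tool from outside, world axes, zero at the start; "ft_torque": the same for the moment, N m; "finger_gap": finger opening in m; "gripper_force": force on a finger pad.
Only numpy, scipy, OpenCV 4.12 (cv2) and the standard library are available. Lean on these libraries where they do the work, as an engineer would, in place of code of your own. Each camera call takes 0.05 s, during which the arm holds its last target. There are 200 camera calls.

### The job

Load the ultrasonic cleaner with the metal parts of the stripped-down fuel cell: first lift the wire basket off the hooks of the drip stand and stand it fully down in the cleaner's tank, then tip the tray of steel fittings so that all of them slide into the basket, and set the emptied tray back flat where it stood; every aluminium manifold block on the bench goes into the basket too. Graphite must not go into the bath: find out which of the two trays holds the graphite plates and leave that one as it is, and do not disturb the bottle and boxes on the bench.

Things in the scene. Friction and masses are not known exactly. Their poses are not given: they have to be found in the camera images.
- cleaner: bench-top ultrasonic cleaner, fixed: an open white box 260 (its x) x 190 (y) x 150 mm high, control panel on its -x end, towards the robot. Its open tank is centred, 210 (x) x 150 (y) mm inside, floor 50 mm above the bench, so 100 mm deep. Origin: centre of its underside.
- tank_floor (a point): centre of the tank's floor, axes as the cleaner's. When the basket stands fully down its origin is at this height. The basket fits only with its y along the cleaner's x, handle on either side; play then about 15 mm each way lengthwise, 12 mm across.
- stand: white drip stand, fixed: base 165 (x) x 210 (y) x 8 mm, low back board (92 mm high) at its +x side, behind it two steel uprights 180 mm high at y = +-52 mm, each with a hook that points to the stand's -x. Origin: centre of the base's underside.
- hook_mid (a point): point midway between the hooks, level with the top of the hook arms (157 mm above the bench), under the bar they carry. Hooks at y = +-52 mm; their upturned tips, 12 mm to the stand's -x of here, stand 13 mm above the arms. Lift the bar 20 to 50 mm, then bring it 50 mm or more forward (-x) before raising it higher: the arms reach over the basket's rim.
- basket: steel wire basket, 125 (x) x 180 (y) mm outside, rim 62 mm and inner floor 14 mm above its feet, walls 3 mm, 0.25 to 0.36 kg; origin: centre at foot level, z up. At its +x side two wires at y = +-35 mm rise to an upright bar handle. Starts hanging level by the bar's ends on the hooks, its +x wall against the stand's board, feet 30 mm above the bench.
- basket_bar (a point): centre of the basket's bar, at (50, 0, 135) mm in the basket's frame, axes as the basket's. The bar is 130 mm long (y), 8 mm thick (x), 16 mm high; its middle 60 mm are clear to grip, fingers closing along the basket's x.
- tray_1: aluminium parts tray, one of two alike: floor 145 (x) x 96 (y) x 3 mm, side and back walls 22 mm high, +x end open as a pouring lip, upright tab at the -x end to hold it by; 0.18 kg. Origin: centre of the underside. Starts with its lip towards the cleaner (robot's left). One tray carries the fittings, the other the graphite plates; which is which varies.
- tray_1_lip (a point): middle of the pouring lip's lower edge of tray_1, at (72.5, 0, 0) mm in the tray's frame. The tab at the tray's other end is 8 mm thick (x), 50 mm wide (y) and reaches 70 mm above the tray's underside; a good point to grip it, fingers closing along the tray's x, is (-68.5, 0, 56) mm in the tray's frame.
- tray_2: aluminium parts tray, one of two alike: floor 145 (x) x 96 (y) x 3 mm, side and back walls 22 mm high, +x end open as a pouring lip, upright tab at the -x end to hold it by; 0.18 kg. Origin: centre of the underside. Starts with its lip towards the cleaner (robot's left). One tray carries the fittings, the other the graphite plates; which is which varies.
- tray_2_lip (a point): middle of the pouring lip's lower edge of tray_2, at (72.5, 0, 0) mm in the tray's frame. The tab at the tray's other end is 8 mm thick (x), 50 mm wide (y) and reaches 70 mm above the tray's underside; a good point to grip it, fingers closing along the tray's x, is (-68.5, 0, 56) mm in the tray's frame.
- fitting_1: steel tube fitting, 60 mm long along its y, a hexagon 24 mm across flats in the middle 22 mm and round ends of 18 mm diameter, about 0.08 kg; origin at its centre. Starts lying across one of the trays, one after another along the tray; slides or rolls off when the tray is tipped some 40 to 45 degrees. May be absent.
- fitting_2: steel tube fitting, 60 mm long along its y, a hexagon 24 mm across flats in the middle 22 mm and round ends of 18 mm diameter, about 0.08 kg; origin at its centre. Starts lying across one of the trays, one after another along the tray; slides or rolls off when the tray is tipped some 40 to 45 degrees. May be absent.
- fitting_3: steel tube fitting, 60 mm long along its y, a hexagon 24 mm across flats in the middle 22 mm and round ends of 18 mm diameter, about 0.08 kg; origin at its centre. Starts lying across one of the trays, one after another along the tray; slides or rolls off when the tray is tipped some 40 to 45 degrees. May be absent.
- fitting_4: steel tube fitting, 60 mm long along its y, a hexagon 24 mm across flats in the middle 22 mm and round ends of 18 mm diameter, about 0.08 kg; origin at its centre. Starts lying across one of the trays, one after another along the tray; slides or rolls off when the tray is tipped some 40 to 45 degrees. May be absent.
- plate_1: dark graphite flow-field plate, 60 x 60 x 8 mm, origin at the centre of its underside; two of them lie flat on one of the trays. Not for the bath.
- plate_2: dark graphite flow-field plate, 60 x 60 x 8 mm, origin at the centre of its underside; two of them lie flat on one of the trays. Not for the bath.
- block_1: aluminium manifold block, 68 (x) x 30 (y) x 25 mm with port holes, about 0.13 kg; origin at the centre of its underside; lies on the bench. May be absent.
- block_2: aluminium manifold block, 68 (x) x 30 (y) x 25 mm with port holes, about 0.13 kg; origin at the centre of its underside; lies on the bench. May be absent.
- block_3: aluminium manifold block, 68 (x) x 30 (y) x 25 mm with port holes, about 0.13 kg; origin at the centre of its underside; lies on the bench. May be absent.
- block_4: aluminium manifold block, 68 (x) x 30 (y) x 25 mm with port holes, about 0.13 kg; origin at the centre of its underside; lies on the bench. May be absent.
- wash_bottle: clear wash bottle, 64 mm diameter, 150 mm high, standing on the bench beyond the work; bystander. Origin: centre of its underside.
- tip_box: pipette-tip box 120 x 85 x 85 mm on the bench; bystander. Origin: centre of its underside.
- tissue_box: cardboard tissue box 115 x 220 x 85 mm on the bench; bystander. Origin: centre of its underside.
Things that resemble listed ones, but are neither listed nor needed, are in the scene too. What is shaped like the block_1 but brown or pink is not meant.

How it is judged:
On the way, in this order (a step that is already met when the one before it is completed fails the run):
1. the basket stands fully down in the cleaner's tank, upright (horizontal distance between basket and tank_floor below 0.03 m and z of basket in the frame of tank_floor between -0.006 and 0.008 m and angle between basket's own z axis and vertical below 0.06 rad), for 0.2 s.
2. a tray is tipped (more than 0.4 rad) with its lip over the basket (((angle between tray_1's own z axis and vertical above 0.4 rad and horizontal distance between tray_1_lip and basket below 0.12 m and height (world z) of tray_1_lip above 0.06 m) or (angle between tray_2's own z axis and vertical above 0.4 rad and horizontal distance between tray_2_lip and basket below 0.12 m and height (world z) of tray_2_lip above 0.06 m))), for 0.1 s.
At the end, for the whole second after the job is handed in: Basket level on the tank floor (within 8 mm); every fitting and block present inside it (origin within its walls, under 75 mm above its feet); both trays flat on the bench within 60 mm of their start; graphite plates within 40 mm of theirs; all at rest (all of step 1 and linear speed of each of basket, tray_1, tray_2 below 0.03 m/s and x of fitting_1 in the frame of basket between -0.06 and 0.06 m and y of fitting_1 in the frame of basket between -0.087 and 0.087 m and z of fitting_1 in the frame of basket between 0.008 and 0.075 m and linear speed of each of fitting_1, fitting_2, fitting_3, fitting_4, block_1, block_2, block_3, block_4 below 0.05 m/s and x of fitting_2 in the frame of basket between -0.06 and 0.06 m and y of fitting_2 in the frame of basket between -0.087 and 0.087 m and z of fitting_2 in the frame of basket between 0.008 and 0.075 m and x of fitting_3 in the frame of basket between -0.06 and 0.06 m and y of fitting_3 in the frame of basket between -0.087 and 0.087 m and z of fitting_3 in the frame of basket between 0.008 and 0.075 m and x of fitting_4 in the frame of basket between -0.06 and 0.06 m and y of fitting_4 in the frame of basket between -0.087 and 0.087 m and z of fitting_4 in the frame of basket between 0.008 and 0.075 m and x of block_1 in the frame of basket between -0.06 and 0.06 m and y of block_1 in the frame of basket between -0.087 and 0.087 m and z of block_1 in the frame of basket between 0.008 and 0.075 m and x of block_2 in the frame of basket between -0.06 and 0.06 m and y of block_2 in the frame of basket between -0.087 and 0.087 m and z of block_2 in the frame of basket between 0.008 and 0.075 m and x of block_3 in the frame of basket between -0.06 and 0.06 m and y of block_3 in the frame of basket between -0.087 and 0.087 m and z of block_3 in the frame of basket between 0.008 and 0.075 m and x of block_4 in the frame of basket between -0.06 and 0.06 m and y of block_4 in the frame of basket between -0.087 and 0.087 m and z of block_4 in the frame of basket between 0.008 and 0.075 m and angle between each of tray_1, tray_2's own z axis and vertical below 0.08 rad and height (world z) of each of tray_1, tray_2 below 0.012 m and distance of each of tray_1, tray_2 from where it was at the start of the episode below 0.06 m and distance of each of plate_1, plate_2 from where it was at the start of the episode below 0.04 m); the robot touches nothing.
It fails at once if a graphite plate is moved more than 40 mm (distance of any of plate_1, plate_2 from where it was at the start of the episode above 0.04 m).
It fails at once if the bottle, tip box or tissue box is moved more than 30 mm or knocked over (distance of any of wash_bottle, tip_box, tissue_box from where it was at the start of the episode above 0.03 m or angle between any of wash_bottle, tip_box, tissue_box's own z axis and vertical above 0.4 rad).
Of fitting_1, fitting_2, fitting_3, fitting_4 only 2 to 4 are there at a start; the rules pass over those that are not, and their reading is None.
Of block_1, block_2, block_3, block_4 only 2 to 4 are there at a start; the rules pass over those that are not, and their reading is None.
At some moment in a run one of block_1, block_2, block_3, block_4 may be knocked a few centimetres aside while the robot is not near it.
It also fails if it takes over 210 s, if anything falls off the work surface, if the arm or the gripper's body presses on something with over 40 N, if the wrist force passes 120 N, or if a joint passes its speed limit or range.

## Working session

There is one attempt and no reset: what is moved stays moved. The work goes in short steps, Python scripts to look and compute and a tool call to move; the robot and the scene stay as the last step left them, time stands still between calls to the robot, and variables do not carry over. Pictures are saved under pics/ and viewed, at most 14 in all, crops included, and the job is handed in when it is done.

Besides the shell and the picture viewer there is one more tool, called as a command line: name --argument value ..., lists and objects as JSON in quotes. jog_arm: Moves the arm, as the interface text tells. Its arguments: {"type":"object","properties":{"rows":{"type":"array"},"squeeze":{"type":"number"}},"required":["rows"]}

```bash
ls; mkdir -p pics; python3 - <<'E'
from workcell import bot
import cv2,numpy as np
s=bot.observe();print(s)
for n in("scene","side"):
    p,d=bot.snapshot(n);cv2.imwrite(f"pics/{n}0.png",p[:,:,::-1]);np.save(f"pics/{n}0.npy",d);c=bot.calibration(n);print(n,c)
E
```

```text
pics
{'clock': 0.0, 'joints': array([ 1.21428978,  0.60014443, -0.00254375,  1.60015118,  0.00186216,
        0.9429238 , -0.07978652]), 'dq': array([ 0.0002815 , -0.00132744, -0.00100724, -0.00065321, -0.00152681,
        0.00052538,  0.00221462]), 'joint_torque': array([ 8.62167853e-04, -7.65064144e+01,  1.49725210e+00, -2.52354777e+01,
       -5.25294011e-02,  1.67013874e-02,  1.48605891e-04]), 'position': array([ 0.20003685, -0.69630005,  0.20333846]), 'orientation': array([-3.10931862e+00, -4.38037170e-01,  6.61086953e-04]), 'force': array([ 0.32405963, -0.64043439,  0.68144465]), 'ft_torque': array([-0.01581328,  0.00845949,  0.02928072]), 'gripper_force': 0.0, 'finger_gap': 0.09264209979706536}
scene {'fx': 453.76173524095003, 'fy': 453.76173524095003, 'cx': 317.60178596778144, 'cy': 201.76777852008897, 'eye': array([ 1.16200965, -0.01381693,  1.07249689]), 'orientation': array([-1.93240684, -1.79278101,  0.56105033])}
side {'fx': 412.70037543798486, 'fy': 412.70037543798486, 'cx': 309.3476816554466, 'cy': 201.67790990736052, 'eye': array([ 0.35779883, -0.76915461,  0.93344224]), 'orientation': array([-2.35181334,  0.26016157, -0.08263724])}
```

View pics/scene0.png

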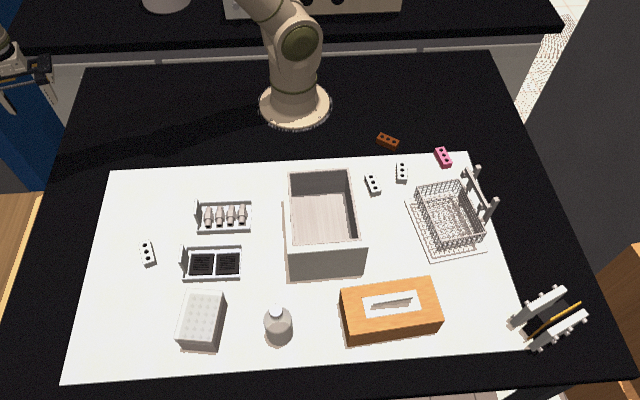

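View pics/side0.png

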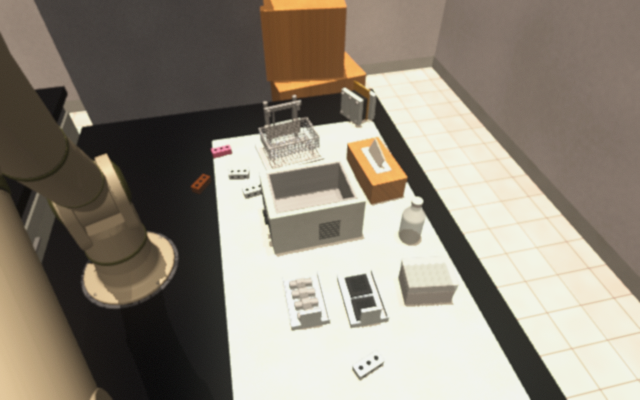

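The scene view shows the fittings tray at about (225,217) with four fittings, and the graphite tray at (214,264). The three aluminium blocks are at (147,253), (373,184) and (402,172). The cleaner is at (322,220), and the basket hangs on the stand at (450,215), with its bar near (480,187). The side view shows the same layout with the same three blocks.

```bash
cat > h.py <<'E'
from workcell import bot
import numpy as np,cv2
from scipy.spatial.transform import Rotation as R
def cloud(n,d,c=None):
    c=c or bot.calibration(n);v,u=np.mgrid[:d.shape[0],:d.shape[1]]
    P=np.dstack([(u-c["cx"])/c["fx"]*d,(v-c["cy"])/c["fy"]*d,d])
    W=P@R.from_rotvec(c["orientation"]).as_matrix().T+c["eye"];W[d==0]=np.nan;return W
def rect(xy):  # centre, size, yaw of long side (deg)
    (c,s,a)=cv2.minAreaRect((np.asarray(xy)*1000).astype(np.float32));
    if s[0]<s[1]: s=s[::-1];a+=90
    return np.round(c,1),np.round(s,1),round((a+90)%180-90,1)
def plan(pos,yaw=None,Rt=None):
    """jog units from the measured pose; yaw: direction of tool x (deg), tool down"""
    s=bot.observe();R0=R.from_rotvec(s["orientation"])
    if Rt is None: Rt=R.from_euler('z',yaw,degrees=True)*R.from_euler('x',180,degrees=True)
    t=R0.inv().apply(np.asarray(pos)-s["position"])/.03
    w=np.degrees((R0.inv()*Rt).as_rotvec())/5
    print("d",np.round(t,2),"r",np.round(w,2),"at",np.round(s["position"],4),"steps",round(max(np.linalg.norm(t)*30/41.7,np.linalg.norm(w)*5/7.16),1))
E
python3 - <<'E'
from h import *
def comps(W,m,tag,amin=15):
    n,l,st,_=cv2.connectedComponentsWithStats(m.astype(np.uint8))
    for i in range(1,n):
        if st[i,4]>=amin:
            p=W[l==i];print(tag,st[i].tolist(),*rect(p[:,:2]),"z",np.round(np.nanpercentile(p[:,2],[5,50,95]),3))
for n in("scene","side"):
    d=np.load(f"pics/{n}0.npy");W=cloud(n,d);np.save(f"pics/{n}W.npy",W);z=W[...,2];x,y=W[...,0],W[...,1]
    b=(x>.25)&(x<1.1)&(y>-.8)&(y<.8)&(np.hypot(x,y)>.2)
    comps(W,b&(abs(z-.025)<.005),n+" z25",30)
    comps(W,b&(z>.045)&(z<.075),n+" z60",15)
    comps(W,b&(abs(z-.15)<.006),n+" z150",30)
    comps(W,b&(z>.155)&(z<.2)&(y>.2),n+" bar",10)
E
```

```text
scene z25 [435, 147, 18, 18, 160] [285.3 440.4] [70.1 32.2] 9.7 z [0.02  0.023 0.028]
scene z25 [397, 161, 10, 20, 171] [333.1 302.8] [71.6 27.6] -10.6 z [0.021 0.024 0.027]
scene z25 [365, 173, 17, 20, 196] [373.  210.4] [70.5 31.1] 9.8 z [0.021 0.024 0.027]
scene z25 [226, 205, 9, 19, 104] [ 452.4 -198.6] [61.2 20.9] -9.0 z [0.02  0.024 0.028]
scene z25 [237, 204, 10, 19, 105] [ 452.1 -168.4] [61.1 22.9] -7.8 z [0.02  0.024 0.028]
scene z25 [204, 207, 9, 19, 103] [ 454.3 -260. ] [60.6 20.4] -4.9 z [0.02  0.024 0.028]
scene z25 [215, 206, 9, 19, 105] [ 453.9 -230.9] [59.  21.7] -5.6 z [0.02  0.024 0.029]
scene z25 [196, 208, 6, 23, 36] [ 463.8 -286. ] [69.3  9.1] -0.9 z [0.02  0.022 0.029]
scene z25 [138, 240, 17, 25, 275] [ 555.4 -414.2] [69.6 30.6] 18.5 z [0.021 0.025 0.028]
scene z25 [182, 253, 6, 22, 33] [ 597.4 -310.1] [60.8  8.7] -6.2 z [0.021 0.023 0.029]
scene z25 [305, 270, 59, 7, 100] [655.2  70.4] [148.4   4. ] -88.2 z [0.021 0.025 0.029]
scene z25 [214, 276, 24, 3, 30] [ 642.2 -204.4] [57.3  5.1] 89.2 z [0.02  0.021 0.024]
scene z25 [524, 325, 9, 13, 33] [837.4 510.9] [2
[... 3882 characters left out ...]
de z60 [400, 217, 24, 18, 167] [778.5 -87.2] [63.3 32. ] -31.7 z [0.047 0.061 0.073]
side z60 [269, 220, 95, 24, 661] [520.8 -44.9] [266.2  45.2] -7.7 z [0.047 0.061 0.074]
side z60 [400, 265, 58, 31, 382] [ 734.  -275.8] [146.5  69.6] -43.3 z [0.047 0.062 0.074]
side z60 [361, 306, 21, 11, 170] [ 589.7 -310.6] [49.  10.8] -3.6 z [0.048 0.064 0.071]
side z60 [300, 308, 21, 12, 174] [ 448.5 -285.1] [49.1 11.2] -2.6 z [0.046 0.064 0.071]
side z150 [259, 157, 107, 63, 1919] [523.2  49.5] [260.6 197.3] 1.4 z [0.146 0.15  0.152]
side z150 [412, 197, 11, 9, 78] [787.3 -73.2] [28.1 27. ] 71.0 z [0.146 0.149 0.152]
side bar [263, 95, 39, 19, 262] [511.9 444.5] [130.6  51.7] 9.7 z [0.158 0.168 0.178]
```

```bash
python3 - <<'E'
from h import *
for n in("scene","side"):
    W=np.load(f"pics/{n}W.npy");p=W[(W[...,2]>.163)&(W[...,2]<.172)&(W[...,1]>.35)&(W[...,1]<.52)&(W[...,0]>.42)&(W[...,0]<.6)]
    a=np.radians(9);q=p[:,:2]@np.array([[np.cos(a),-np.sin(a)],[np.sin(a),np.cos(a)]])
    h,e=np.histogram(q[:,1],np.arange(.3,.45,.004));print(n,[(round(float(e[i]),3),int(h[i])) for i in range(len(h)) if h[i]])
    k=e[h.argmax()];b=p[abs(q[:,1]-k-.002)<.009];print(rect(b[:,:2]),b.mean(0),len(b))
    s=np.polyfit(b[:,0],b[:,1],1);print("yaw",np.degrees(np.arctan(s[0])))
E
```

```text
scene [(0.332, 7), (0.336, 14), (0.34, 5), (0.344, 100), (0.348, 42), (0.352, 20), (0.364, 2), (0.368, 18), (0.372, 6), (0.376, 5), (0.38, 3)]
(array([516.5, 432. ]), array([130. ,  17.7]), 9.0) [0.51829838 0.43348755 0.16873191] 178
yaw 8.417351757744505
side [(0.332, 2), (0.336, 6), (0.34, 11), (0.344, 34), (0.348, 38), (0.352, 18), (0.356, 3), (0.364, 2), (0.368, 8), (0.372, 7), (0.376, 1), (0.38, 2), (0.384, 1)]
(array([512.8, 434.5]), array([128.5,  15.8]), 8.7) [0.50961248 0.43398832 0.16807577] 100
yaw 9.472426406950321
```

```bash
python3 - <<'E'
from h import *
# outermost bar and stand
for n in("scene","side"):
    p=cv2.imread(f"pics/{n}0.png");x0,y0=(400,140) if n=="scene" else (240,80)
    cv2.imwrite(f"pics/{n}_st.png",cv2.resize(p[y0:y0+125,x0:x0+110],None,fx=4,fy=4,interpolation=cv2.INTER_CUBIC))
a=cv2.imread("pics/scene_st.png");b=cv2.imread("pics/side_st.png");cv2.imwrite("pics/st.png",cv2.resize(np.hstack([a,b]),(792,450)))
E
```

```text
(no output)
```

View pics/st.png

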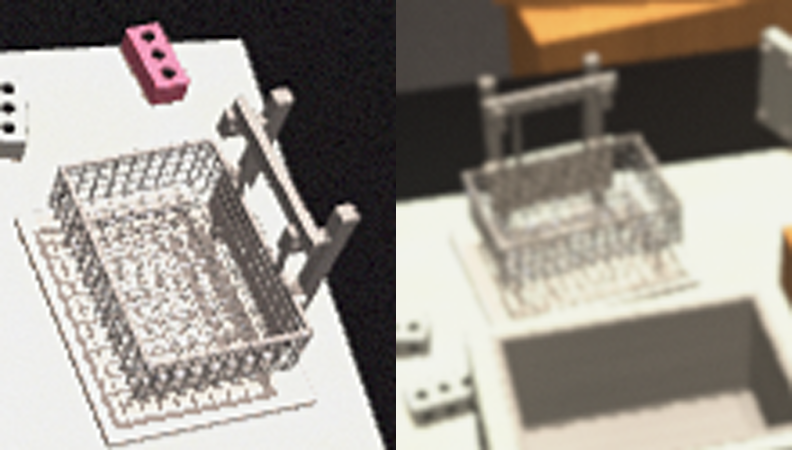

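The enlarged view shows the bar running between the hooks, with its middle clear. In scene-image pixels it spans about (467,170) to (489,205). Next I go to the bar by way of waypoints.

```bash
python3 -c "
from h import *
plan([.5,-.4,.35],9)"
```

```text
d [12.34 -6.74 -4.88] r [-0.02  0.    1.41] at [ 0.2001 -0.6964  0.2035] steps 10.7
```

jog_arm --rows '[{"dx": 12.3,"dy": -6.7,"dz": -4.9,"rz": 1.4},{"dx": 12.3,"dy": -6.7,"dz": -4.9,"rz": 1.4},{"dx": 12.3,"dy": -6.7,"dz": -4.9,"rz": 1.4},{"dx": 12.3,"dy": -6.7,"dz": -4.9,"rz": 1.4},{"dx": 12.3,"dy": -6.7,"dz": -4.9,"rz": 1.4},{"dx": 12.3,"dy": -6.7,"dz": -4.9,"rz": 1.4},{"dx": 12.3,"dy": -6.7,"dz": -4.9,"rz": 1.4},{"dx": 12.3,"dy": -6.7,"dz": -4.9,"rz": 1.4}]'

```text
$.rows[0]: bad value
```

```bash
python3 -c "
from h import *
plan([.55,-.0,.35],9);print(bot.observe()['joints'])"
```

```text
d [ 17.62 -19.1   -4.86] r [-0.02  0.    1.41] at [ 0.2001 -0.6964  0.2035] steps 19.0
[ 1.21431555  0.60004566 -0.00254945  1.60002     0.00179739  0.9428993
 -0.0798303 ]
```

jog_arm --rows '[{"dx": 1,"dy": -0.5,"dz": -0.5,"rx": 0,"ry": 0,"rz": 0.2,"claw": 1}]'

```text
clock: 0.18
position: [0.2176, -0.6763, 0.2158]
orientation: [-3.113, -0.398, 0.009]
force: [-1.4, 0.5, 0.2]
finger_gap: 0.0929
gripper_force: 0.0
```

jog_arm --rows '[{"dx": 11.3,"dy": -6,"dz": -4.4,"rx": 0,"ry": 0,"rz": 1.2,"claw": 1},{"dx": 11.3,"dy": -6,"dz": -4.4,"rx": 0,"ry": 0,"rz": 1.2,"claw": 1},{"dx": 11.3,"dy": -6,"dz": -4.4,"rx": 0,"ry": 0,"rz": 1.2,"claw": 1},{"dx": 11.3,"dy": -6,"dz": -4.4,"rx": 0,"ry": 0,"rz": 1.2,"claw": 1},{"dx": 11.3,"dy": -6,"dz": -4.4,"rx": 0,"ry": 0,"rz": 1.2,"claw": 1},{"dx": 11.3,"dy": -6,"dz": -4.4,"rx": 0,"ry": 0,"rz": 1.2,"claw": 1},{"dx": 11.3,"dy": -6,"dz": -4.4,"rx": 0,"ry": 0,"rz": 1.2,"claw": 1},{"dx": 11.3,"dy": -6,"dz": -4.4,"rx": 0,"ry": 0,"rz": 1.2,"claw": 1}]'

```text
clock: 0.85
position: [0.4564, -0.4574, 0.328]
orientation: [-3.131, -0.247, 0.001]
force: [0.4, -0.1, 0.5]
finger_gap: 0.0931
gripper_force: 0.0
```

```bash
python3 -c "
from h import *
plan([.55,-.0,.35],9)"
```

```text
d [  5.47 -14.57  -0.73] r [-0.    0.01  0.01] at [ 0.4564 -0.4574  0.328 ] steps 11.2
```

jog_arm --rows '[{"dx": 5.4,"dy": -14.6,"dz": -0.7,"rx": 0,"ry": 0,"rz": 0,"claw": 1},{"dx": 5.4,"dy": -14.6,"dz": -0.7,"rx": 0,"ry": 0,"rz": 0,"claw": 1},{"dx": 5.4,"dy": -14.6,"dz": -0.7,"rx": 0,"ry": 0,"rz": 0,"claw": 1},{"dx": 5.4,"dy": -14.6,"dz": -0.7,"rx": 0,"ry": 0,"rz": 0,"claw": 1},{"dx": 5.4,"dy": -14.6,"dz": -0.7,"rx": 0,"ry": 0,"rz": 0,"claw": 1},{"dx": 5.4,"dy": -14.6,"dz": -0.7,"rx": 0,"ry": 0,"rz": 0,"claw": 1},{"dx": 5.4,"dy": -14.6,"dz": -0.7,"rx": 0,"ry": 0,"rz": 0,"claw": 1},{"dx": 5.4,"dy": -14.6,"dz": -0.7,"rx": 0,"ry": 0,"rz": 0,"claw": 1}]'

```text
clock: 1.52
position: [0.5202, -0.1305, 0.3426]
orientation: [3.132, 0.247, -0.0]
force: [0.8, -0.3, 0.3]
finger_gap: 0.0927
gripper_force: 0.0
```

```bash
python3 -c "
from h import *
plan([.5145,.433,.26],9)"
```

```text
d [  2.76 -18.58   2.75] r [0. 0. 0.] at [ 0.5202 -0.1305  0.3426] steps 13.7
```

jog_arm --rows '[{"dx": 2.8,"dy": -18.6,"dz": 2.7,"rx": 0,"ry": 0,"rz": 0,"claw": 1},{"dx": 2.8,"dy": -18.6,"dz": 2.7,"rx": 0,"ry": 0,"rz": 0,"claw": 1},{"dx": 2.8,"dy": -18.6,"dz": 2.7,"rx": 0,"ry": 0,"rz": 0,"claw": 1},{"dx": 2.8,"dy": -18.6,"dz": 2.7,"rx": 0,"ry": 0,"rz": 0,"claw": 1},{"dx": 2.8,"dy": -18.6,"dz": 2.7,"rx": 0,"ry": 0,"rz": 0,"claw": 1},{"dx": 2.8,"dy": -18.6,"dz": 2.7,"rx": 0,"ry": 0,"rz": 0,"claw": 1},{"dx": 2.8,"dy": -18.6,"dz": 2.7,"rx": 0,"ry": 0,"rz": 0,"claw": 1},{"dx": 2.8,"dy": -18.6,"dz": 2.7,"rx": 0,"ry": 0,"rz": 0,"claw": 1}]'

```text
clock: 2.18
position: [0.5172, 0.1992, 0.2948]
orientation: [3.132, 0.247, -0.0]
force: [0.5, -0.8, -0.0]
finger_gap: 0.0932
gripper_force: 0.0
```

```bash
python3 -c "
from h import *
plan([.5145,.433,.26],9)"
```

```text
d [ 1.13 -7.71  1.16] r [0. 0. 0.] at [0.5172 0.1992 0.2948] steps 5.7
```

jog_arm --rows '[{"dx": 1.1,"dy": -7.7,"dz": 1.1,"rx": 0,"ry": 0,"rz": 0,"claw": 1},{"dx": 1.1,"dy": -7.7,"dz": 1.1,"rx": 0,"ry": 0,"rz": 0,"claw": 1},{"dx": 1.1,"dy": -7.7,"dz": 1.1,"rx": 0,"ry": 0,"rz": 0,"claw": 1},{"dx": 1.1,"dy": -7.7,"dz": 1.1,"rx": 0,"ry": 0,"rz": 0,"claw": 1},{"dx": 1.1,"dy": -7.7,"dz": 1.1,"rx": 0,"ry": 0,"rz": 0,"claw": 1},{"dx": 1.1,"dy": -7.7,"dz": 1.1,"rx": 0,"ry": 0,"rz": 0,"claw": 1},{"dx": 1.1,"dy": -7.7,"dz": 1.1,"rx": 0,"ry": 0,"rz": 0,"claw": 1},{"dx": 1.1,"dy": -7.7,"dz": 1.1,"rx": 0,"ry": 0,"rz": 0,"claw": 1}]'

```text
clock: 2.85
position: [0.5129, 0.4322, 0.2609]
orientation: [3.131, 0.252, -0.003]
force: [-0.3, -1.0, 0.5]
finger_gap: 0.0934
gripper_force: 0.0
```

```bash
python3 -c "
from h import *
plan([.5145,.433,.155],9)
c=bot.calibration('wrist');p,d=bot.snapshot('wrist');cv2.imwrite('pics/w1.png',p[:,:,::-1])
W=cloud('wrist',d,c);q=W[(W[...,2]>.158)&(W[...,2]<.178)&(W[...,1]>.36)&(abs(W[...,1]-.433)<.022)&(abs(W[...,0]-.5145)<.045)]
print(q.mean(0),len(q));print(rect(q[:,:2]),np.degrees(np.arctan(np.polyfit(q[:,0],q[:,1],1))))
"
```

```text
d [ 0.06 -0.02  3.53] r [0.01 0.02 0.04] at [0.5129 0.4322 0.2609] steps 2.5
[0.51676156 0.43816402 0.17367941] 736
(array([515.2, 437.6]), array([92.9, 13.5]), 12.7) [ 9.02848662 19.5984571 ]
```

View pics/w1.png

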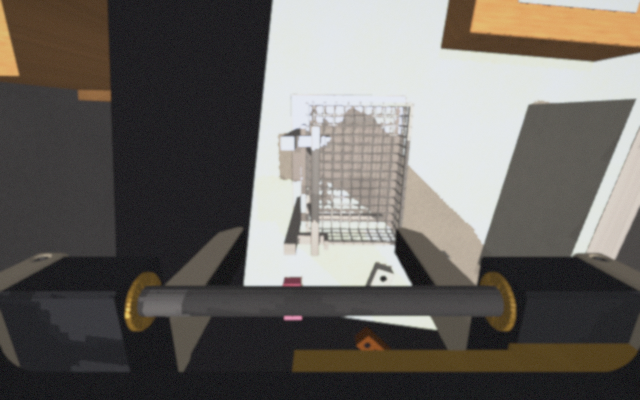

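The wrist view shows the bar as a vertical strip at u≈316, v 125–255. It is centred between the fingers (u 240–400), so I descend.

jog_arm --rows '[{"dx": 0.05,"dy": -0.05,"dz": 1,"rx": 0,"ry": 0,"rz": 0,"claw": 1},{"dx": 0.05,"dy": -0.05,"dz": 2,"rx": 0,"ry": 0,"rz": 0,"claw": 1},{"dx": 0.05,"dy": -0.05,"dz": 3,"rx": 0,"ry": 0,"rz": 0,"claw": 1},{"dx": 0.05,"dy": -0.05,"dz": 3.5,"rx": 0,"ry": 0,"rz": 0,"claw": 1},{"dx": 0.05,"dy": -0.05,"dz": 3.5,"rx": 0,"ry": 0,"rz": 0,"claw": 1},{"dx": 0.05,"dy": -0.05,"dz": 3.5,"rx": 0,"ry": 0,"rz": 0,"claw": 1}]'

```text
clock: 3.4
position: [0.5159, 0.4307, 0.1572]
orientation: [3.131, 0.244, -0.001]
force: [-0.1, 0.2, 0.7]
finger_gap: 0.0931
gripper_force: 0.0
```

jog_arm --rows '[{"dx": 0,"dy": 0,"dz": 0,"rx": 0,"ry": 0,"rz": 0,"claw": 0},{"dx": 0,"dy": 0,"dz": 0,"rx": 0,"ry": 0,"rz": 0,"claw": 0},{"dx": 0,"dy": 0,"dz": 0,"rx": 0,"ry": 0,"rz": 0,"claw": 0},{"dx": 0,"dy": 0,"dz": 0,"rx": 0,"ry": 0,"rz": 0,"claw": 0},{"dx": 0,"dy": 0,"dz": 0,"rx": 0,"ry": 0,"rz": 0,"claw": 0},{"dx": 0,"dy": 0,"dz": 0,"rx": 0,"ry": 0,"rz": 0,"claw": 0},{"dx": 0,"dy": 0,"dz": 0,"rx": 0,"ry": 0,"rz": 0,"claw": 0},{"dx": 0,"dy": 0,"dz": 0,"rx": 0,"ry": 0,"rz": 0,"claw": 0}]' --squeeze 50

```text
clock: 4.07
position: [0.5153, 0.4325, 0.1572]
orientation: [-3.132, -0.248, 0.0]
force: [0.7, 0.0, -0.4]
finger_gap: 0.0443
gripper_force: 0.0
```

jog_arm --rows '[{"dx": 0,"dy": 0,"dz": 0,"rx": 0,"ry": 0,"rz": 0,"claw": 0},{"dx": 0,"dy": 0,"dz": 0,"rx": 0,"ry": 0,"rz": 0,"claw": 0},{"dx": 0,"dy": 0,"dz": 0,"rx": 0,"ry": 0,"rz": 0,"claw": 0},{"dx": 0,"dy": 0,"dz": 0,"rx": 0,"ry": 0,"rz": 0,"claw": 0},{"dx": 0,"dy": 0,"dz": 0,"rx": 0,"ry": 0,"rz": 0,"claw": 0},{"dx": 0,"dy": 0,"dz": 0,"rx": 0,"ry": 0,"rz": 0,"claw": 0},{"dx": 0,"dy": 0,"dz": 0,"rx": 0,"ry": 0,"rz": 0,"claw": 0},{"dx": 0,"dy": 0,"dz": 0,"rx": 0,"ry": 0,"rz": 0,"claw": 0}]' --squeeze 50

```text
clock: 4.73
position: [0.5153, 0.4328, 0.1573]
orientation: [-3.131, -0.248, -0.0]
force: [-0.2, 3.0, -0.4]
finger_gap: 0.0052
gripper_force: 50.0
```

jog_arm --rows '[{"dx": 0,"dy": 0,"dz": -0.4,"rx": 0,"ry": 0,"rz": 0,"claw": 0},{"dx": 0,"dy": 0,"dz": -0.8,"rx": 0,"ry": 0,"rz": 0,"claw": 0},{"dx": 0,"dy": 0,"dz": -1.15,"rx": 0,"ry": 0,"rz": 0,"claw": 0},{"dx": 0,"dy": 0,"dz": -1.15,"rx": 0,"ry": 0,"rz": 0,"claw": 0},{"dx": 0,"dy": 0.6,"dz": -1.15,"rx": 0,"ry": 0,"rz": 0,"claw": 0},{"dx": 0,"dy": 1.2,"dz": -1.15,"rx": 0,"ry": 0,"rz": 0,"claw": 0},{"dx": 0,"dy": 1.8,"dz": -1.15,"rx": 0,"ry": 0,"rz": 0,"claw": 0},{"dx": 0,"dy": 2.4,"dz": -1.15,"rx": 0,"ry": 0,"rz": 0,"claw": 0}]' --squeeze 60

```text
clock: 5.4
position: [0.527, 0.3595, 0.192]
orientation: [3.131, 0.247, 0.001]
force: [-0.2, 0.5, 0.1]
finger_gap: 0.0007
gripper_force: 0.0
```

```bash
python3 -c "
from h import *
p,d=bot.snapshot('side');cv2.imwrite('pics/s1.png',p[:,:,::-1])
print(bot.observe()['force'],bot.observe()['ft_torque'])
plan([.517,.33,.31],9)
"
```

```text
[-0.16061908 -3.42796455 -1.333158  ] [-0.22459633  0.0293274  -0.03169062]
d [-0.5   0.78 -3.94] r [ 0.04 -0.   -0.04] at [0.5282 0.3549 0.1918] steps 2.9
```

View pics/s1.png

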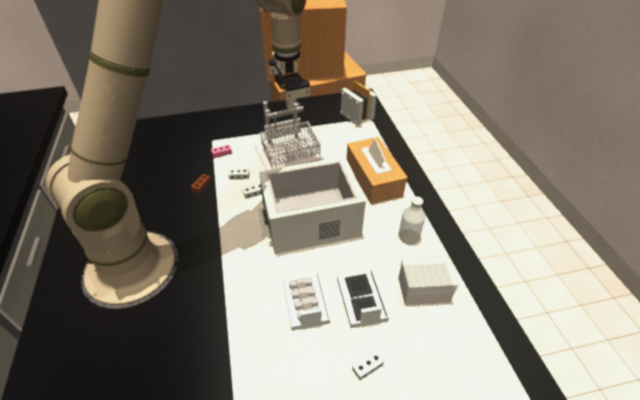

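The side view shows the gripper closed at about (290,75) and the basket still near the stand at (290,145), so the bar slipped out. I measure again.

```bash
python3 - <<'E'
from h import *
p=cv2.imread('pics/s1.png');a=cv2.resize(p[60:175,235:345],None,fx=4,fy=4,interpolation=cv2.INTER_CUBIC)
p,d=bot.snapshot('scene');cv2.imwrite('pics/sc1.png',p[:,:,::-1]);b=cv2.resize(p[145:260,400:510,::-1],None,fx=4,fy=4,interpolation=cv2.INTER_CUBIC)
cv2.imwrite('pics/st2.png',cv2.resize(np.hstack([a,b]),(792,414)))
for W in (np.load('pics/sceneW.npy'),cloud('scene',d)):
    q=W[(W[...,2]>.15)&(W[...,2]<.2)&(W[...,1]>.41)&(W[...,1]<.5)&(W[...,0]>.48)&(W[...,0]<.55)]
    a=np.radians(9);k=q[:,:2]@np.array([-np.sin(a),np.cos(a)])
    print([(round(.33+.004*i,3),sel.sum(),np.round(np.percentile(q[sel,2],[5,50,95]),3)) for i in range(14) for sel in [(k>=.33+.004*i)&(k<.334+.004*i)] if sel.sum()])
E
```

```text
[(0.342, np.int64(54), array([0.159, 0.166, 0.173])), (0.346, np.int64(66), array([0.156, 0.17 , 0.173])), (0.35, np.int64(31), array([0.169, 0.171, 0.173]))]
[(0.33, np.int64(28), array([0.157, 0.159, 0.162])), (0.334, np.int64(4), array([0.156, 0.157, 0.157]))]
```

View pics/st2.png

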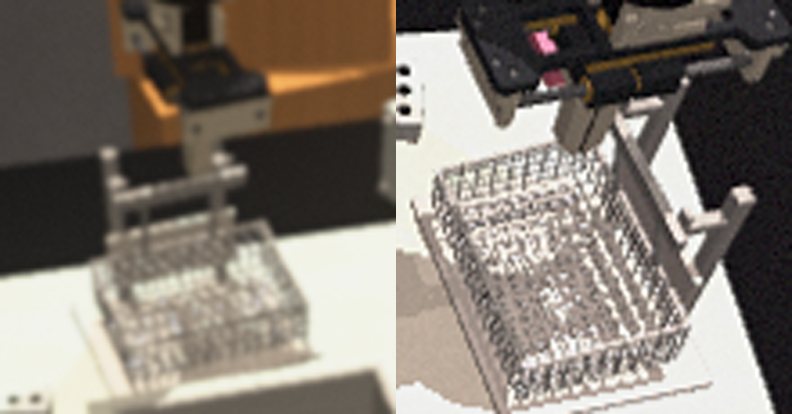

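The basket has come off the hooks and now appears to stand on the stand's base. The bar in the scene crop runs from (615,135) to (690,225), below the hooks. I back off and measure.

jog_arm --rows '[{"dx": 0,"dy": 0,"dz": -2,"rx": 0,"ry": 0,"rz": 0,"claw": 1},{"dx": 0,"dy": 3,"dz": -3,"rx": 0,"ry": 0,"rz": 0,"claw": 1},{"dx": 0,"dy": 5,"dz": -3,"rx": 0,"ry": 0,"rz": 0,"claw": 1},{"dx": 0,"dy": 6,"dz": -3,"rx": 0,"ry": 0,"rz": 0,"claw": 1},{"dx": 0,"dy": 6,"dz": -3,"rx": 0,"ry": 0,"rz": 0,"claw": 1},{"dx": 0,"dy": 6,"dz": -3,"rx": 0,"ry": 0,"rz": 0,"claw": 1}]'

```text
clock: 6.0
position: [0.5559, 0.1782, 0.2829]
orientation: [3.13, 0.24, 0.002]
force: [0.9, 0.5, -0.6]
finger_gap: 0.0357
gripper_force: 0.0
```

```bash
python3 - <<'E'
from h import *
im=[]
for n,(x0,y0) in (('scene',(400,145)),('side',(240,80))):
    p,d=bot.snapshot(n);im.append(cv2.resize(p[y0:y0+110,x0:x0+105,::-1],(400,420),interpolation=cv2.INTER_CUBIC))
    W=cloud(n,d);np.save(f'pics/{n}W1.npy',W)
    print(n)
    q=W[(W[...,2]>.02)&(W[...,2]<.2)&(W[...,1]>.29)&(W[...,1]<.5)&(W[...,0]>.4)&(W[...,0]<.64)]
    for z in np.arange(.05,.185,.01):
        s=q[abs(q[:,2]-z)<.005]
        if len(s)>5: print(round(z,3),len(s),*rect(s[:,:2]))
cv2.imwrite('pics/st3.png',np.hstack(im))
E
```

```text
scene
0.05 179 [522.1 390.6] [182.6 155.4] 9.4
0.06 223 [522.6 386.4] [183.9 149.4] 9.9
0.07 347 [522.6 388.5] [184.4 155.2] 8.7
0.08 234 [517.8 420.3] [181.5  93.6] 10.0
0.09 61 [520.4 447.6] [114.5  39.9] 8.7
0.1 40 [511.8 443.8] [118.3  40.4] 6.4
0.11 44 [513.1 444.6] [114.4  46.5] 8.1
0.12 51 [512.7 443.3] [116.7  47.5] 7.8
0.13 35 [514.7 442. ] [113.2  48.3] 9.3
0.14 35 [515.1 440.7] [126.2  53.5] 8.6
0.15 171 [515.9 439.5] [129.4  56.2] 9.4
0.16 254 [515.1 438.4] [128.5  57. ] 8.8
0.17 65 [513.4 443.2] [116.4  52.8] 12.2
0.18 50 [508.8 459.7] [118.9  13.1] 8.6
side
0.05 151 [521.3 384.3] [180.7 143.5] 8.9
0.06 151 [521.1 383.5] [180.9 145.6] 7.9
0.07 199 [520.6 383.6] [181.9 145.8] 7.5
0.08 173 [511.7 426.4] [184.6  71.2] 16.6
0.09 98 [509.7 444.4] [127.2  40.6] 16.4
0.1 23 [505.5 446.2] [121.2  39.2] 7.6
0.11 19 [508.1 440.3] [114.9  39.9] 3.7
0.12 7 [496.8 427.8] [100.8  25.5] -11.2
0.13 12 [503.  441.8] [105.1  46.8] 5.2
0.14 24 [507.6 439.4] [111.8  51.3] 8.8
0.15 94 [512.3 436.2] [125.3  53.3] 6.6
0.16 137 [511.8 435.8] [126.4  57. ] 10.2
0.17 38 [509.9 442.8] [115.7  49.8] 8.3
0.18 24 [506.9 458.3] [114.5  15.1] 9.5
```

View pics/st3.png

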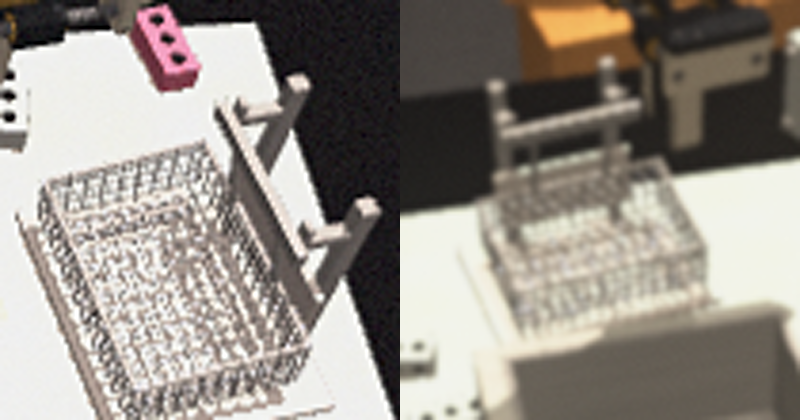

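```bash
python3 - <<'E'
from h import *
a=np.radians(9);X=np.array([-np.sin(a),np.cos(a)]);Y=np.array([-np.cos(a),-np.sin(a)])
for n in('scene','side'):
    W=np.load(f'pics/{n}W1.npy');q=W[(W[...,2]>.03)&(W[...,2]<.2)&(W[...,1]>.27)&(W[...,1]<.5)&(W[...,0]>.4)&(W[...,0]<.64)]
    kx=q[:,:2]@X;ky=q[:,:2]@Y
    for c in np.arange(.22,.40,.006):
        s=(abs(kx-c)<.003)
        if s.sum()>8:
            zt=np.percentile(q[s,2],97);t=s&(q[:,2]>zt-.008);print(n,round(c,3),s.sum(),"ztop",round(zt,3),"ky range",np.round(np.percentile(ky[t],[2,98]),3))
E
```

```text
scene 0.226 129 ztop 0.071 ky range [-0.662 -0.493]
scene 0.232 160 ztop 0.069 ky range [-0.666 -0.487]
scene 0.238 17 ztop 0.07 ky range [-0.667 -0.489]
scene 0.244 20 ztop 0.07 ky range [-0.666 -0.485]
scene 0.25 28 ztop 0.07 ky range [-0.667 -0.489]
scene 0.256 22 ztop 0.072 ky range [-0.667 -0.486]
scene 0.262 29 ztop 0.072 ky range [-0.668 -0.488]
scene 0.268 17 ztop 0.073 ky range [-0.667 -0.486]
scene 0.274 22 ztop 0.074 ky range [-0.667 -0.487]
scene 0.28 25 ztop 0.073 ky range [-0.667 -0.487]
scene 0.286 24 ztop 0.076 ky range [-0.668 -0.488]
scene 0.292 23 ztop 0.076 ky range [-0.665 -0.487]
scene 0.298 20 ztop 0.076 ky range [-0.669 -0.489]
scene 0.304 31 ztop 0.077 ky range [-0.667 -0.488]
scene 0.31 22 ztop 0.077 ky range [-0.666 -0.487]
scene 0.316 35 ztop 0.079 ky range [-0.668 -0.488]
scene 0.322 34 ztop 0.162 ky range [-0.582 -0.523]
scene 0.328 227 ztop 0.161 ky range [-0.641 -0.515]
scene 0.334 125 ztop 0.169 ky range [-0.632 -0.521]
scene 0.34 82 ztop 0.169 ky range [-0.632 -0.518]
scene 0.346 152 ztop 0.156 ky range [-0.633 -0.523]
scene 0.352 269 ztop 0.156 ky r
[... 720 characters left out ...]
85]
side 0.304 11 ztop 0.076 ky range [-0.665 -0.485]
side 0.31 11 ztop 0.075 ky range [-0.66  -0.492]
side 0.316 16 ztop 0.078 ky range [-0.663 -0.496]
side 0.322 27 ztop 0.162 ky range [-0.63  -0.529]
side 0.328 133 ztop 0.162 ky range [-0.635 -0.515]
side 0.334 82 ztop 0.168 ky range [-0.627 -0.515]
side 0.34 45 ztop 0.17 ky range [-0.629 -0.516]
side 0.346 71 ztop 0.15 ky range [-0.621 -0.521]
side 0.352 154 ztop 0.081 ky range [-0.661 -0.489]
side 0.358 91 ztop 0.154 ky range [-0.621 -0.516]
side 0.364 255 ztop 0.156 ky range [-0.627 -0.515]
side 0.37 151 ztop 0.18 ky range [-0.631 -0.515]
side 0.376 37 ztop 0.181 ky range [-0.629 -0.515]
side 0.382 17 ztop 0.18 ky range [-0.614 -0.516]
```

```bash
cat >> h.py <<'E'
def down(yaw,tilt=0,about=None):
    """tool down, tool x at yaw (deg); then tilt rad about horizontal axis at angle about (deg)"""
    r=R.from_euler('z',yaw,degrees=True)*R.from_euler('x',180,degrees=True)
    a=np.radians(yaw if about is None else about)
    return R.from_rotvec(tilt*np.array([np.cos(a),np.sin(a),0]))*r
E
python3 - <<'E'
from h import *
r=down(9,.1);print(r.as_matrix()[:,2])
plan(np.array([.5185,.4148,.143])-.1*r.as_matrix()[:,2],Rt=r)
E
```

```text
[-0.01561739  0.0986043  -0.99500417]
d [-0.06 -7.64  1.33] r [ 1.17 -0.02 -0.07] at [0.5563 0.1786 0.2828] steps 5.6
```

jog_arm --rows '[{"dx": -0.05,"dy": -7.6,"dz": 1.3,"rx": 1.2,"ry": 0,"rz": -0.05,"claw": 1},{"dx": -0.05,"dy": -7.6,"dz": 1.3,"rx": 1.2,"ry": 0,"rz": -0.05,"claw": 1},{"dx": -0.05,"dy": -7.6,"dz": 1.3,"rx": 1.2,"ry": 0,"rz": -0.05,"claw": 1},{"dx": -0.05,"dy": -7.6,"dz": 1.3,"rx": 1.2,"ry": 0,"rz": -0.05,"claw": 1},{"dx": -0.05,"dy": -7.6,"dz": 1.3,"rx": 1.2,"ry": 0,"rz": -0.05,"claw": 1},{"dx": -0.05,"dy": -7.6,"dz": 1.3,"rx": 1.2,"ry": 0,"rz": -0.05,"claw": 1},{"dx": -0.05,"dy": -7.6,"dz": 1.3,"rx": 1.2,"ry": 0,"rz": -0.05,"claw": 1},{"dx": -0.05,"dy": -7.6,"dz": 1.3,"rx": 1.2,"ry": 0,"rz": -0.05,"claw": 1}]'

```text
clock: 6.77
position: [0.5158, 0.411, 0.2421]
orientation: [-3.026, -0.252, 0.015]
force: [-0.3, -1.3, 0.3]
finger_gap: 0.0922
gripper_force: 0.0
```

```bash
python3 - <<'E'
from h import *
plan(np.array([.5185,.4148,.143]),Rt=down(9,.1))
E
```

```text
d [0.11 0.24 3.3 ] r [-0.06  0.02  0.1 ] at [0.5158 0.411  0.2421] steps 2.4
```

jog_arm --rows '[{"dx": 0.1,"dy": 0.15,"dz": 1,"rx": 0,"ry": 0,"rz": 0,"claw": 1},{"dx": 0.1,"dy": 0.15,"dz": 2,"rx": 0,"ry": 0,"rz": 0,"claw": 1},{"dx": 0.1,"dy": 0.15,"dz": 3,"rx": 0,"ry": 0,"rz": 0,"claw": 1},{"dx": 0.1,"dy": 0.15,"dz": 3.3,"rx": 0,"ry": 0,"rz": 0,"claw": 1},{"dx": 0.1,"dy": 0.15,"dz": 3.3,"rx": 0,"ry": 0,"rz": 0,"claw": 1},{"dx": 0.1,"dy": 0.15,"dz": 3.3,"rx": 0,"ry": 0,"rz": 0,"claw": 1}]'

```text
clock: 7.27
position: [0.5202, 0.4144, 0.1445]
orientation: [-3.027, -0.245, 0.012]
force: [-0.2, 0.2, 0.3]
finger_gap: 0.093
gripper_force: 0.0
```

```bash
python3 - <<'E'
from h import *
plan(np.array([.5185,.4148,.143]),Rt=down(9,.1))
p,d=bot.snapshot('scene');b=cv2.resize(p[130:255,390:510,::-1],(480,500),interpolation=cv2.INTER_CUBIC);cv2.imwrite('pics/g1.png',b)
E
```

```text
d [-0.05 -0.02  0.05] r [-0.05  0.    0.05] at [0.5202 0.4144 0.1445] steps 0.1
```

View pics/g1.png

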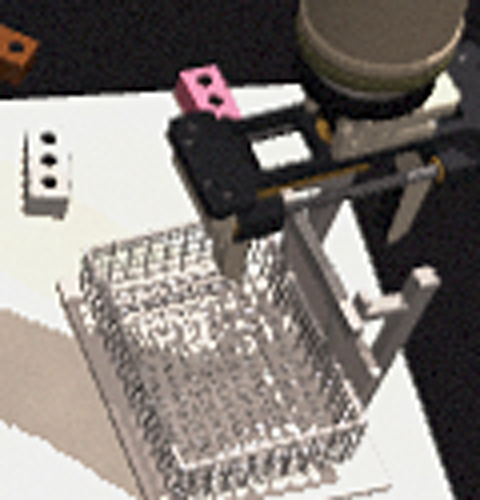

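The view shows the open fingers at (230,250) and (405,220), straddling the bar, which runs from (290,210) to (370,345). I close now.

jog_arm --rows '[{"dx": 0,"dy": 0,"dz": 0,"rx": 0,"ry": 0,"rz": 0,"claw": 0},{"dx": 0,"dy": 0,"dz": 0,"rx": 0,"ry": 0,"rz": 0,"claw": 0},{"dx": 0,"dy": 0,"dz": 0,"rx": 0,"ry": 0,"rz": 0,"claw": 0},{"dx": 0,"dy": 0,"dz": 0,"rx": 0,"ry": 0,"rz": 0,"claw": 0},{"dx": 0,"dy": 0,"dz": 0,"rx": 0,"ry": 0,"rz": 0,"claw": 0},{"dx": 0,"dy": 0,"dz": 0,"rx": 0,"ry": 0,"rz": 0,"claw": 0},{"dx": 0,"dy": 0,"dz": 0,"rx": 0,"ry": 0,"rz": 0,"claw": 0},{"dx": 0,"dy": 0,"dz": 0,"rx": 0,"ry": 0,"rz": 0,"claw": 0}]' --squeeze 40

```text
clock: 7.98
position: [0.5196, 0.4148, 0.1437]
orientation: [-3.027, -0.246, 0.013]
force: [-0.4, -0.2, -0.5]
finger_gap: 0.0442
gripper_force: 0.0
```

jog_arm --rows '[{"dx": 0,"dy": 0,"dz": 0,"rx": 0,"ry": 0,"rz": 0,"claw": 0},{"dx": 0,"dy": 0,"dz": 0,"rx": 0,"ry": 0,"rz": 0,"claw": 0},{"dx": 0,"dy": 0,"dz": 0,"rx": 0,"ry": 0,"rz": 0,"claw": 0},{"dx": 0,"dy": 0,"dz": 0,"rx": 0,"ry": 0,"rz": 0,"claw": 0},{"dx": 0,"dy": 0,"dz": 0,"rx": 0,"ry": 0,"rz": 0,"claw": 0},{"dx": 0,"dy": 0,"dz": 0,"rx": 0,"ry": 0,"rz": 0,"claw": 0},{"dx": 0,"dy": 0,"dz": 0,"rx": 0,"ry": 0,"rz": 0,"claw": 0},{"dx": 0,"dy": 0,"dz": 0,"rx": 0,"ry": 0,"rz": 0,"claw": 0}]' --squeeze 40

```text
clock: 8.65
position: [0.5197, 0.4155, 0.1442]
orientation: [-3.026, -0.246, 0.012]
force: [-0.8, 2.9, 4.0]
finger_gap: 0.0074
gripper_force: 40.0
```

jog_arm --rows '[{"dx": 0,"dy": 0,"dz": 0,"rx": 0,"ry": 0,"rz": 0,"claw": 0},{"dx": 0,"dy": 0,"dz": 0,"rx": 0,"ry": 0,"rz": 0,"claw": 0}]' --squeeze 40

```text
clock: 8.82
position: [0.5197, 0.4154, 0.1442]
orientation: [-3.026, -0.246, 0.012]
force: [-0.7, 2.7, 4.6]
finger_gap: 0.0072
gripper_force: 40.0
```

jog_arm --rows '[{"dx": 0,"dy": 0,"dz": -0.2,"rx": 0,"ry": 0,"rz": 0,"claw": 0},{"dx": 0,"dy": 0,"dz": -0.4,"rx": 0,"ry": 0,"rz": 0,"claw": 0},{"dx": 0,"dy": 0.1,"dz": -0.6,"rx": 0,"ry": 0,"rz": 0,"claw": 0},{"dx": 0,"dy": 0.3,"dz": -0.8,"rx": 0,"ry": 0,"rz": 0,"claw": 0},{"dx": 0,"dy": 0.6,"dz": -0.9,"rx": 0,"ry": 0,"rz": 0,"claw": 0},{"dx": 0,"dy": 0.9,"dz": -1,"rx": 0,"ry": 0,"rz": 0,"claw": 0},{"dx": 0,"dy": 0.9,"dz": -1,"rx": 0,"ry": 0,"rz": 0,"claw": 0}]' --squeeze 50

```text
clock: 9.4
position: [0.5256, 0.3816, 0.171]
orientation: [-3.03, -0.241, 0.012]
force: [-0.1, -0.7, -2.7]
finger_gap: 0.0071
gripper_force: 50.0
```

jog_arm --rows '[{"dx": 0,"dy": 0.4,"dz": 0,"rx": 0,"ry": 0,"rz": 0,"claw": 0},{"dx": 0,"dy": 0.8,"dz": 0,"rx": 0,"ry": 0,"rz": 0,"claw": 0},{"dx": 0,"dy": 1.2,"dz": -0.1,"rx": 0,"ry": 0,"rz": 0,"claw": 0},{"dx": 0,"dy": 1.6,"dz": -0.1,"rx": 0,"ry": 0,"rz": 0,"claw": 0},{"dx": 0,"dy": 2,"dz": -0.2,"rx": 0,"ry": 0,"rz": 0,"claw": 0},{"dx": 0,"dy": 2.2,"dz": -0.4,"rx": 0,"ry": 0,"rz": 0,"claw": 0},{"dx": 0,"dy": 2.2,"dz": -0.8,"rx": 0,"ry": 0,"rz": 0,"claw": 0},{"dx": 0,"dy": 2.2,"dz": -1,"rx": 0,"ry": 0,"rz": 0,"claw": 0}]' --squeeze 50

```text
clock: 10.07
position: [0.5362, 0.3172, 0.1956]
orientation: [-3.026, -0.244, 0.011]
force: [0.2, 1.0, -3.3]
finger_gap: 0.0073
gripper_force: 50.2
```

```bash
python3 - <<'E'
from h import *
a=np.radians(9);X=np.array([-np.sin(a),np.cos(a)]);Y=np.array([-np.cos(a),-np.sin(a)])
W=cloud('scene',bot.snapshot('scene')[1]);s=bot.observe();P=s['position'];print(s['force'],s['finger_gap'])
q=W[(W[...,2]>.03)&(W[...,2]<.2)&(W[...,1]>.19)&(W[...,1]<.42)&(W[...,0]>.4)&(W[...,0]<.64)]
kx=(q[:,:2]-P[:2])@X;ky=(q[:,:2]-P[:2])@Y
for c in np.arange(-.13,.06,.012):
    k=abs(kx-c)<.006
    if k.sum()>8: zt=np.percentile(q[k,2],95);t=k&(q[:,2]>zt-.01);print(round(c,3),k.sum(),round(zt,3),np.round(np.percentile(ky[t],[2,98]),3))
k=(abs(kx+.08)<.04)&(q[:,2]>.08);
for lo in (-.1,.07): t=(ky>lo)&(ky<lo+.03)&(abs(kx+.06)<.04); print("end",lo,np.percentile(q[t,2],95),t.sum())
plan([.53,.3,.35],Rt=down(1.3))
E
```

```text
[ 0.38851284  0.43991389 -2.39473979] 0.006898139085427245
-0.106 100 0.118 [-0.086  0.087]
-0.094 205 0.117 [-0.088  0.091]
-0.082 91 0.119 [-0.089  0.091]
-0.07 152 0.12 [-0.09   0.092]
-0.058 161 0.122 [-0.089  0.091]
-0.046 152 0.124 [-0.088  0.092]
-0.034 156 0.125 [-0.089  0.091]
-0.022 147 0.128 [-0.089 -0.083]
-0.01 158 0.141 [-0.087  0.047]
0.002 150 0.164 [-0.057 -0.033]
0.014 233 0.139 [-0.089  0.079]
0.026 230 0.128 [-0.086  0.081]
end -0.1 0.12554350443654916 258
end 0.07 0.12222705852159546 246
d [-0.3   0.02 -5.14] r [-1.22  0.04  1.6 ] at [0.5366 0.3183 0.1967] steps 3.7
```

jog_arm --rows '[{"dx": 0,"dy": 0,"dz": -0.6,"rx": -0.2,"ry": 0,"rz": 0.3,"claw": 0},{"dx": -0.1,"dy": 0,"dz": -1.4,"rx": -0.4,"ry": 0,"rz": 0.6,"claw": 0},{"dx": -0.1,"dy": 0,"dz": -2.2,"rx": -0.6,"ry": 0,"rz": 0.9,"claw": 0},{"dx": -0.2,"dy": 0,"dz": -3,"rx": -0.8,"ry": 0,"rz": 1.2,"claw": 0},{"dx": -0.2,"dy": 0,"dz": -3.8,"rx": -1,"ry": 0,"rz": 1.5,"claw": 0},{"dx": -0.3,"dy": 0,"dz": -4.6,"rx": -1.2,"ry": 0,"rz": 1.6,"claw": 0},{"dx": -0.3,"dy": 0,"dz": -5.1,"rx": -1.2,"ry": 0,"rz": 1.6,"claw": 0},{"dx": -0.3,"dy": 0,"dz": -5.1,"rx": -1.2,"ry": 0,"rz": 1.6,"claw": 0}]' --squeeze 50

```text
clock: 10.78
position: [0.5299, 0.3022, 0.3501]
orientation: [-3.138, -0.038, 0.002]
force: [0.9, 0.8, -3.7]
finger_gap: 0.0066
gripper_force: 50.3
```

```bash
python3 - <<'E'
from h import *
s=bot.observe();print(s['force'],s['finger_gap'])
plan([.523,.0985,.34],Rt=down(1.3))
E
```

```text
[ 0.92240455  0.78800825 -3.72470352] 0.00664876960576008
d [-0.39  6.78  0.32] r [-0.04  0.02  0.02] at [0.5299 0.3022 0.3501] steps 4.9
```

jog_arm --rows '[{"dx": 0,"dy": 0.8,"dz": 0,"rx": 0,"ry": 0,"rz": 0,"claw": 0},{"dx": -0.1,"dy": 1.8,"dz": 0,"rx": 0,"ry": 0,"rz": 0,"claw": 0},{"dx": -0.2,"dy": 3,"dz": 0,"rx": 0,"ry": 0,"rz": 0,"claw": 0},{"dx": -0.3,"dy": 4.2,"dz": 0,"rx": 0,"ry": 0,"rz": 0,"claw": 0},{"dx": -0.3,"dy": 5.4,"dz": 0,"rx": 0,"ry": 0,"rz": 0,"claw": 0},{"dx": -0.4,"dy": 6.4,"dz": 0,"rx": 0,"ry": 0,"rz": 0,"claw": 0},{"dx": -0.4,"dy": 6.8,"dz": 0,"rx": 0,"ry": 0,"rz": 0,"claw": 0},{"dx": -0.4,"dy": 6.8,"dz": 0,"rx": 0,"ry": 0,"rz": 0,"claw": 0}]' --squeeze 50

```text
clock: 11.45
position: [0.5216, 0.0924, 0.3454]
orientation: [3.139, 0.028, -0.012]
force: [-0.3, 0.1, -3.8]
finger_gap: 0.0066
gripper_force: 50.1
```

```bash
python3 - <<'E'
from h import *
W=cloud('scene',bot.snapshot('scene')[1]);s=bot.observe();P=s['position'];print(s['force'],s['finger_gap'])
q=W[(W[...,2]>.255)&(W[...,2]<.33)&(W[...,1]>-.06)&(W[...,1]<.16)&(W[...,0]>.4)&(W[...,0]<.64)]
for c in np.arange(-.03,.13,.015):
    k=abs(q[:,1]-c)<.0075
    if k.sum()>8: zt=np.percentile(q[k,2],60);t=k&(abs(q[:,2]-zt)<.01);print(round(c,3),k.sum(),round(zt,3),np.round(np.percentile(q[t,0],[1,99]),3))
r=q[(q[:,2]<.29)];print(rect(r[:,:2]),np.percentile(r[:,2],[5,50,95]))
plan([.5235,.0985,.2],Rt=down(1.3))
E
```

```text
[ 0.36218514  0.69498229 -3.02634598] 0.006959045560043127
-0.015 126 0.273 [0.435 0.611]
0.0 58 0.272 [0.433 0.614]
0.015 50 0.273 [0.431 0.614]
0.03 50 0.275 [0.432 0.614]
0.045 54 0.276 [0.431 0.613]
0.06 62 0.277 [0.429 0.612]
0.075 59 0.278 [0.431 0.612]
0.09 40 0.279 [0.43  0.611]
0.105 125 0.284 [0.465 0.611]
0.12 10 0.27 [0.607 0.61 ]
(array([521.2,  49.8]), array([185. , 126.4]), 1.4) [0.25806984 0.27314727 0.28409801]
d [ 0.1  -0.12  4.85] r [ 0.01  0.09 -0.03] at [0.5217 0.095  0.3456] steps 3.5
```

jog_arm --rows '[{"dx": 0.1,"dy": -0.15,"dz": 0.3,"rx": -0.4,"ry": 0,"rz": 0,"claw": 0},{"dx": 0.1,"dy": -0.15,"dz": 0.8,"rx": -0.75,"ry": 0,"rz": 0,"claw": 0},{"dx": 0.1,"dy": -0.15,"dz": 1.5,"rx": -0.75,"ry": 0,"rz": 0,"claw": 0},{"dx": 0.1,"dy": -0.15,"dz": 2,"rx": -0.75,"ry": 0,"rz": 0,"claw": 0},{"dx": 0.1,"dy": -0.15,"dz": 2,"rx": -0.75,"ry": 0,"rz": 0,"claw": 0},{"dx": 0.1,"dy": -0.15,"dz": 2,"rx": -0.75,"ry": 0,"rz": 0,"claw": 0}]' --squeeze 50

```text
clock: 12.0
position: [0.5239, 0.1021, 0.2854]
orientation: [3.076, 0.039, -0.013]
force: [0.3, 0.0, -2.9]
finger_gap: 0.007
gripper_force: 50.3
```

```bash
cat > bk.py <<'E'
from h import *
p,d=bot.snapshot('scene');W=cloud('scene',d);s=bot.observe();P=s['position'];print(s['force'],s['finger_gap'])
zr=P[2]-.062
q=W[(abs(W[...,2]-zr)<.02)&(W[...,1]>-.04)&(W[...,1]<.14)&(W[...,0]>.42)&(W[...,0]<.63)]
for c in np.arange(-.03,.13,.015):
    k=abs(q[:,1]-c)<.0075
    if k.sum()>8: zt=np.percentile(q[k,2],60);t=k&(abs(q[:,2]-zt)<.01);print(round(c,3),k.sum(),round(zt,3),np.round(np.percentile(q[t,0],[1,99]),3))
print(rect(q[:,:2]))
plan([.5235,.0985,.2],Rt=down(1.3))
E
python3 bk.py
```

```text
[-0.2754377  -0.31182459 -3.22794834] 0.006778303261130807
0.0 129 0.217 [0.436 0.615]
0.015 32 0.217 [0.435 0.616]
0.03 42 0.217 [0.433 0.615]
0.045 47 0.218 [0.433 0.616]
0.06 40 0.219 [0.433 0.614]
0.075 47 0.22 [0.432 0.614]
0.09 45 0.219 [0.431 0.614]
0.105 27 0.222 [0.564 0.613]
0.12 65 0.223 [0.552 0.613]
(array([523.2,  55.3]), array([184.5, 124.6]), 2.1)
d [-0.02 -0.08  2.88] r [0.75 0.08 0.02] at [0.5245 0.1018 0.2863] steps 2.1
```

jog_arm --rows '[{"dx": 0,"dy": 0.1,"dz": 0.1,"rx": -0.3,"ry": 0,"rz": 0,"claw": 0},{"dx": 0,"dy": 0.08,"dz": 0.4,"rx": -0.3,"ry": 0,"rz": 0,"claw": 0},{"dx": 0,"dy": 0.03,"dz": 0.9,"rx": -0.3,"ry": 0,"rz": 0,"claw": 0},{"dx": 0,"dy": 0,"dz": 1.4,"rx": -0.3,"ry": 0,"rz": 0,"claw": 0},{"dx": 0,"dy": -0.05,"dz": 1.9,"rx": -0.3,"ry": 0,"rz": 0,"claw": 0},{"dx": 0,"dy": -0.1,"dz": 2.4,"rx": -0.3,"ry": 0,"rz": 0,"claw": 0},{"dx": 0,"dy": -0.15,"dz": 2.8,"rx": -0.3,"ry": 0,"rz": 0,"claw": 0},{"dx": 0,"dy": -0.15,"dz": 2.8,"rx": -0.3,"ry": 0,"rz": 0,"claw": 0}]' --squeeze 50

```text
clock: 12.72
position: [0.523, 0.0996, 0.2003]
orientation: [3.049, 0.036, -0.013]
force: [-0.0, 0.6, -2.0]
finger_gap: 0.0069
gripper_force: 50.8
```

```bash
python3 bk.py
```

```text
[-0.49577686  0.13386639 -3.4091537 ] 0.006990847601402319
-0.03 347 0.15 [0.422 0.628]
-0.015 78 0.134 [0.421 0.552]
0.0 137 0.132 [0.42  0.614]
0.015 67 0.133 [0.42  0.614]
0.03 60 0.134 [0.42  0.615]
0.045 61 0.132 [0.42  0.614]
0.06 55 0.135 [0.42  0.615]
0.075 56 0.134 [0.42  0.613]
0.09 53 0.135 [0.42  0.612]
0.105 30 0.138 [0.558 0.63 ]
0.12 230 0.146 [0.484 0.627]
(array([524.9,  50. ]), array([209.8, 179.9]), -0.0)
d [0.   0.03 0.05] r [1.05 0.1  0.01] at [0.5235 0.0996 0.2014] steps 0.7
```

jog_arm --rows '[{"dx": 0,"dy": 0,"dz": 0.2,"rx": 0,"ry": 0,"rz": 0,"claw": 0},{"dx": 0,"dy": 0,"dz": 0.4,"rx": 0,"ry": 0,"rz": 0,"claw": 0},{"dx": 0,"dy": -0.05,"dz": 0.6,"rx": 0,"ry": 0,"rz": 0,"claw": 0},{"dx": 0,"dy": -0.05,"dz": 0.7,"rx": 0,"ry": 0,"rz": 0,"claw": 0},{"dx": 0,"dy": -0.05,"dz": 0.7,"rx": 0,"ry": 0,"rz": 0,"claw": 0},{"dx": 0,"dy": -0.05,"dz": 0.7,"rx": 0,"ry": 0,"rz": 0,"claw": 0}]' --squeeze 50

```text
clock: 13.27
position: [0.5236, 0.0988, 0.1809]
orientation: [3.049, 0.035, -0.01]
force: [0.2, -0.2, -3.4]
finger_gap: 0.007
gripper_force: 50.5
```

```bash
python3 bk.py
```

```text
[ 0.58389719  1.10129031 -2.63199785] 0.006698212689124724
-0.03 19 0.117 [0.42  0.426]
-0.015 119 0.115 [0.421 0.601]
0.0 88 0.116 [0.42  0.607]
0.015 60 0.117 [0.42 0.44]
0.03 36 0.115 [0.42  0.575]
0.045 40 0.115 [0.42  0.566]
0.06 37 0.116 [0.42  0.611]
0.075 32 0.117 [0.42 0.61]
0.09 25 0.116 [0.42  0.611]
0.105 23 0.12 [0.558 0.61 ]
0.12 138 0.12 [0.486 0.61 ]
(array([519.7,  48.8]), array([203.1, 148.8]), 1.5)
d [-0.01  0.07 -0.63] r [1.06 0.08 0.  ] at [0.5237 0.0989 0.1811] steps 0.7
```

Still fully weight-bearing; a little lower.

jog_arm --rows '[{"dx": 0,"dy": 0,"dz": 0.08,"rx": 0,"ry": 0,"rz": 0,"claw": 0},{"dx": 0,"dy": 0,"dz": 0.15,"rx": 0,"ry": 0,"rz": 0,"claw": 0},{"dx": 0,"dy": 0,"dz": 0.15,"rx": 0,"ry": 0,"rz": 0,"claw": 0},{"dx": 0,"dy": 0,"dz": 0.15,"rx": 0,"ry": 0,"rz": 0,"claw": 0}]' --squeeze 50

```text
clock: 13.65
position: [0.5241, 0.0989, 0.1767]
orientation: [3.05, 0.036, -0.008]
force: [1.2, 1.7, -0.5]
finger_gap: 0.0069
gripper_force: 50.4
```

jog_arm --rows '[{"dx": 0,"dy": 0,"dz": 0,"rx": 0,"ry": 0,"rz": 0,"claw": 0.5},{"dx": 0,"dy": 0,"dz": 0,"rx": 0,"ry": 0,"rz": 0,"claw": 0.5},{"dx": 0,"dy": 0,"dz": 0,"rx": 0,"ry": 0,"rz": 0,"claw": 0.5},{"dx": 0,"dy": 0,"dz": 0,"rx": 0,"ry": 0,"rz": 0,"claw": 0.5},{"dx": 0,"dy": 0,"dz": 0,"rx": 0,"ry": 0,"rz": 0,"claw": 0.5},{"dx": 0,"dy": 0,"dz": -1,"rx": 0,"ry": 0,"rz": 0,"claw": 0.5},{"dx": 0,"dy": 0,"dz": -2.3,"rx": 0,"ry": 0,"rz": 0,"claw": 0.5},{"dx": 0,"dy": 0,"dz": -3.5,"rx": 0,"ry": 0,"rz": 0,"claw": 0.5}]'

```text
clock: 14.32
position: [0.5235, 0.1079, 0.2821]
orientation: [3.048, 0.035, -0.012]
force: [0.1, 1.0, -1.3]
finger_gap: 0.0464
gripper_force: 0.0
```

```bash
python3 - <<'E'
from h import *
plan([.49,-.15,.34],Rt=down(0))
E
```

```text
d [-1.33  8.71 -1.12] r [1.06 0.09 0.26] at [0.5235 0.1079 0.2821] steps 6.4
```

jog_arm --rows '[{"dx": -1.3,"dy": 8.7,"dz": -1.1,"rx": 1.1,"ry": 0.1,"rz": 0.25,"claw": 0.7},{"dx": -1.3,"dy": 8.7,"dz": -1.1,"rx": 1.1,"ry": 0.1,"rz": 0.25,"claw": 0.7},{"dx": -1.3,"dy": 8.7,"dz": -1.1,"rx": 1.1,"ry": 0.1,"rz": 0.25,"claw": 0.7},{"dx": -1.3,"dy": 8.7,"dz": -1.1,"rx": 1.1,"ry": 0.1,"rz": 0.25,"claw": 0.7},{"dx": -1.3,"dy": 8.7,"dz": -1.1,"rx": 1.1,"ry": 0.1,"rz": 0.25,"claw": 0.7},{"dx": -1.3,"dy": 8.7,"dz": -1.1,"rx": 1.1,"ry": 0.1,"rz": 0.25,"claw": 0.7},{"dx": -1.3,"dy": 8.7,"dz": -1.1,"rx": 1.1,"ry": 0.1,"rz": 0.25,"claw": 0.7},{"dx": -1.3,"dy": 8.7,"dz": -1.1,"rx": 1.1,"ry": 0.1,"rz": 0.25,"claw": 0.7}]'

```text
clock: 14.98
position: [0.4904, -0.155, 0.3392]
orientation: [-3.14, 0.01, -0.006]
force: [0.5, 0.5, 0.3]
finger_gap: 0.0651
gripper_force: 0.0
```

```bash
python3 - <<'E'
from h import *
for n in('scene','side'):
    p,d=bot.snapshot(n);W=cloud(n,d);x,y,z=W[...,0],W[...,1],W[...,2]
    ins=(abs(x-.5245)<.1)&(abs(y-.049)<.07)
    q=W[ins&(z>.1)&(z<.125)]
    if len(q): print(n,'rim',rect(q[:,:2]),[(round(c,3),round(float(np.percentile(k[:,2],70)),4)) for c in np.arange(-.01,.12,.02) for k in [q[abs(q[:,1]-c)<.01]] if len(k)>5])
    q=W[(abs(x-.5245)<.1)&(abs(y-.1)<.06)&(z>.16)&(z<.2)];print('bar',rect(q[:,:2]) if len(q) else 0,np.percentile(q[:,2],[5,50,95]) if len(q) else 0)
    t=W[(z>.045)&(z<.075)&(abs(x-.45)<.04)&(abs(y+.285)<.02)];print('tab',len(t),rect(t[:,:2]),t.mean(0))
    if n=='scene':cv2.imwrite('pics/sc2.png',p[:,:,::-1])
s=bot.observe();print(s['position'])
E
```

```text
scene rim (array([515.2,  50.2]), array([187.8, 125.1]), 3.0) [(np.float64(-0.01), 0.1124), (np.float64(0.01), 0.1106), (np.float64(0.03), 0.1113), (np.float64(0.05), 0.1115), (np.float64(0.07), 0.1111), (np.float64(0.09), 0.1126), (np.float64(0.11), 0.1134)]
bar (array([523. , 102.1]), array([132.9,   8.6]), 1.7) [0.18021695 0.19112607 0.19459197]
tab 95 (array([ 452.9, -285.8]), array([49.8,  9.6]), -1.3) [ 0.4559387  -0.28430983  0.06294137]
side rim (array([521.5,  65.3]), array([183.2, 105.6]), -0.4) [(np.float64(0.01), 0.1136), (np.float64(0.03), 0.1121), (np.float64(0.05), 0.1122), (np.float64(0.07), 0.113), (np.float64(0.09), 0.1123), (np.float64(0.11), 0.1118)]
bar (array([479.3, 102.6]), array([47.9, 13.2]), 1.0) [0.17081184 0.18687708 0.19391673]
tab 171 (array([ 448.5, -285.5]), array([49.2,  9.1]), -1.3) [ 0.44819916 -0.28711096  0.06188486]
[ 0.4910554  -0.14998445  0.33819767]
```

View pics/sc2.png

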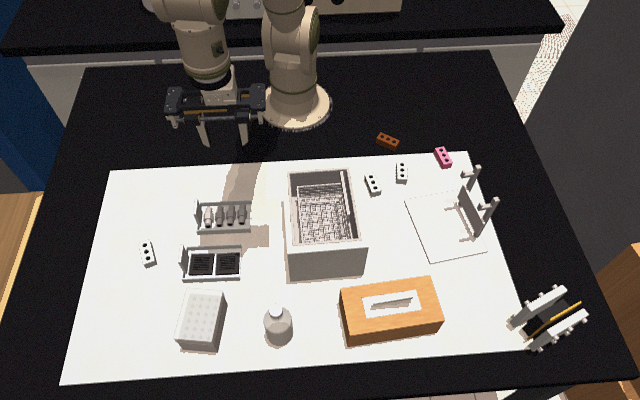

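The scene view shows the basket standing in the tank at about (322,215). The fittings tray is unchanged, with its tab at (197,210), and the blocks are still at (147,253), (373,184) and (402,172).

```bash
python3 -c "
from h import *
plan([.4507,-.2856,.14],-1.5)"
```

```text
d [-1.36  4.55  6.59] r [-0.04 -0.03  0.29] at [ 0.4911 -0.15    0.3382] steps 5.8
```

jog_arm --rows '[{"dx": -1.35,"dy": 4.55,"dz": 6.6,"rx": 0,"ry": 0,"rz": 0.3,"claw": 0.7},{"dx": -1.35,"dy": 4.55,"dz": 6.6,"rx": 0,"ry": 0,"rz": 0.3,"claw": 0.7},{"dx": -1.35,"dy": 4.55,"dz": 6.6,"rx": 0,"ry": 0,"rz": 0.3,"claw": 0.7},{"dx": -1.35,"dy": 4.55,"dz": 6.6,"rx": 0,"ry": 0,"rz": 0.3,"claw": 0.7},{"dx": -1.35,"dy": 4.55,"dz": 6.6,"rx": 0,"ry": 0,"rz": 0.3,"claw": 0.7},{"dx": -1.35,"dy": 4.55,"dz": 6.6,"rx": 0,"ry": 0,"rz": 0.3,"claw": 0.7},{"dx": -1.35,"dy": 4.55,"dz": 6.6,"rx": 0,"ry": 0,"rz": 0.3,"claw": 0.7},{"dx": -1.35,"dy": 4.55,"dz": 6.6,"rx": 0,"ry": 0,"rz": 0.3,"claw": 0.7}]'

```text
clock: 15.75
position: [0.4509, -0.2841, 0.1379]
orientation: [-3.135, 0.039, 0.001]
force: [0.1, 0.9, 0.7]
finger_gap: 0.0651
gripper_force: 0.0
```

```bash
python3 -c "
from h import *
plan([.4507,-.2856,.043],-1.5)"
```

```text
d [-0.    0.07  3.16] r [-0.07  0.01  0.02] at [ 0.4509 -0.2841  0.1379] steps 2.3
```

jog_arm --rows '[{"dx": 0,"dy": 0.05,"dz": 1,"rx": -0.05,"ry": 0,"rz": 0,"claw": 0.7},{"dx": 0,"dy": 0.05,"dz": 2,"rx": -0.05,"ry": 0,"rz": 0,"claw": 0.7},{"dx": 0,"dy": 0.05,"dz": 2.8,"rx": -0.05,"ry": 0,"rz": 0,"claw": 0.7},{"dx": 0,"dy": 0.05,"dz": 3.15,"rx": -0.05,"ry": 0,"rz": 0,"claw": 0.4},{"dx": 0,"dy": 0.05,"dz": 3.15,"rx": -0.05,"ry": 0,"rz": 0,"claw": 0.3},{"dx": 0,"dy": 0.05,"dz": 3.15,"rx": -0.05,"ry": 0,"rz": 0,"claw": 0.2},{"dx": 0,"dy": 0.05,"dz": 3.15,"rx": -0.05,"ry": 0,"rz": 0,"claw": 0},{"dx": 0,"dy": 0.05,"dz": 3.15,"rx": -0.05,"ry": 0,"rz": 0,"claw": 0}]' --squeeze 55

```text
clock: 16.42
position: [0.4528, -0.2867, 0.0467]
orientation: [3.14, -0.039, 0.008]
force: [-0.2, -0.1, 0.5]
finger_gap: 0.0361
gripper_force: 0.0
```

jog_arm --rows '[{"dx": 0,"dy": 0,"dz": 0,"rx": 0,"ry": 0,"rz": 0,"claw": 0},{"dx": 0,"dy": 0,"dz": 0,"rx": 0,"ry": 0,"rz": 0,"claw": 0},{"dx": 0,"dy": 0,"dz": 0,"rx": 0,"ry": 0,"rz": 0,"claw": 0},{"dx": 0,"dy": 0,"dz": 0,"rx": 0,"ry": 0,"rz": 0,"claw": 0},{"dx": 0,"dy": 0,"dz": 0,"rx": 0,"ry": 0,"rz": 0,"claw": 0},{"dx": 0,"dy": 0,"dz": 0,"rx": 0,"ry": 0,"rz": 0,"claw": 0},{"dx": 0,"dy": 0,"dz": 0,"rx": 0,"ry": 0,"rz": 0,"claw": 0}]' --squeeze 55

```text
clock: 17.0
position: [0.4518, -0.2854, 0.0454]
orientation: [-3.141, 0.038, -0.004]
force: [0.1, 5.9, 6.7]
finger_gap: 0.0076
gripper_force: 55.0
```

jog_arm --rows '[{"dx": 0,"dy": 0,"dz": -0.2,"rx": 0,"ry": 0,"rz": 0,"claw": 0},{"dx": 0,"dy": 0,"dz": -0.5,"rx": 0,"ry": 0,"rz": 0,"claw": 0},{"dx": 0,"dy": 0,"dz": -0.9,"rx": 0,"ry": 0,"rz": 0,"claw": 0},{"dx": 0,"dy": 0,"dz": -1.5,"rx": 0,"ry": 0,"rz": 0,"claw": 0},{"dx": 0,"dy": 0,"dz": -2,"rx": 0,"ry": 0,"rz": 0,"claw": 0},{"dx": 0,"dy": 0,"dz": -2,"rx": 0,"ry": 0,"rz": 0,"claw": 0},{"dx": 0,"dy": 0,"dz": -2,"rx": 0,"ry": 0,"rz": 0,"claw": 0}]' --squeeze 60

```text
clock: 17.58
position: [0.4518, -0.2871, 0.1058]
orientation: [3.139, -0.04, 0.007]
force: [-0.8, 0.6, -5.9]
finger_gap: 0.0074
gripper_force: 60.3
```

```bash
python3 - <<'E'
from h import *
p,d=bot.snapshot('side');s=bot.observe();P=s['position'];print(P,s['force'],s['ft_torque'])
W=cloud('side',d);W=np.vstack([W.reshape(-1,3),cloud('scene',bot.snapshot('scene')[1]).reshape(-1,3)])
q=W[(abs(W[:,0]-P[0])<.065)&(W[:,1]>P[1]-.02)&(W[:,1]<P[1]+.17)&(W[:,2]>.03)&(W[:,2]<.14)]
for c in np.arange(0,.16,.02):
    k=q[abs(q[:,1]-P[1]-c)<.01]
    if len(k)>5: print(round(c,2),len(k),np.round(np.percentile(k[:,2],[5,30,70,95]),3))
plan([.515,-.13,.25],Rt=down(0))
cv2.imwrite('pics/s2.png',p[180:380,200:460,::-1])
E
```

```text
[ 0.45134853 -0.28665474  0.1050328 ] [-1.04888024  0.63274619 -5.33243285] [-0.24612324  0.01344532 -0.00348507]
0.0 380 [0.061 0.066 0.088 0.132]
0.02 353 [0.061 0.068 0.082 0.088]
0.04 340 [0.059 0.062 0.077 0.083]
0.06 355 [0.058 0.061 0.078 0.085]
0.08 310 [0.059 0.064 0.079 0.084]
0.1 317 [0.057 0.06  0.075 0.081]
0.12 328 [0.056 0.061 0.078 0.083]
0.14 128 [0.055 0.058 0.061 0.077]
d [ 2.01 -5.26 -4.85] r [ 0.01 -0.02 -0.29] at [ 0.4511 -0.2864  0.1046] steps 5.3
```

jog_arm --rows '[{"dx": 0,"dy": 0,"dz": -1,"rx": 0,"ry": 0,"rz": 0,"claw": 0},{"dx": 0.2,"dy": -0.4,"dz": -2,"rx": 0,"ry": 0,"rz": -0.1,"claw": 0},{"dx": 0.5,"dy": -1,"dz": -3,"rx": 0,"ry": 0,"rz": -0.2,"claw": 0},{"dx": 0.9,"dy": -1.9,"dz": -4,"rx": 0,"ry": 0,"rz": -0.3,"claw": 0},{"dx": 1.4,"dy": -2.8,"dz": -5,"rx": 0,"ry": 0,"rz": -0.3,"claw": 0},{"dx": 1.8,"dy": -3.7,"dz": -5.2,"rx": 0,"ry": 0,"rz": -0.3,"claw": 0},{"dx": 2.1,"dy": -4.5,"dz": -5.2,"rx": 0,"ry": 0,"rz": -0.3,"claw": 0},{"dx": 2.3,"dy": -5.2,"dz": -5.2,"rx": 0,"ry": 0,"rz": -0.3,"claw": 0}]' --squeeze 60

```text
clock: 18.35
position: [0.5248, -0.1301, 0.2608]
orientation: [3.141, 0.004, 0.004]
force: [-0.1, -0.2, -6.0]
finger_gap: 0.0074
gripper_force: 60.2
```

```bash
python3 - <<'E'
from h import *
s=bot.observe();print(s['force'],s['finger_gap'])
for t,y,z in ((10,-.112,.262),(20,-.097,.268),(30,-.08,.272)): print(t);plan([.523,y,z],Rt=down(0,-np.radians(t)))
E
```

```text
[-0.0898436  -0.21957524 -5.96469119] 0.007374123700241242
10
d [-0.06 -0.6  -0.04] r [-2.   -0.03  0.03] at [ 0.5248 -0.1301  0.2608] steps 1.4
20
d [-0.06 -1.1  -0.24] r [-4.   -0.03  0.02] at [ 0.5248 -0.1301  0.2608] steps 2.8
30
d [-0.05 -1.67 -0.37] r [-6.   -0.04  0.02] at [ 0.5248 -0.1301  0.2608] steps 4.2
```

jog_arm --rows '[{"dx": -0.05,"dy": -0.3,"dz": 0,"rx": -1,"ry": 0,"rz": 0,"claw": 0},{"dx": -0.05,"dy": -0.55,"dz": 0,"rx": -1.8,"ry": 0,"rz": 0,"claw": 0},{"dx": -0.05,"dy": -0.75,"dz": -0.1,"rx": -2.6,"ry": 0,"rz": 0,"claw": 0},{"dx": -0.05,"dy": -0.95,"dz": -0.2,"rx": -3.4,"ry": 0,"rz": 0,"claw": 0},{"dx": -0.05,"dy": -1.2,"dz": -0.25,"rx": -4.2,"ry": 0,"rz": 0,"claw": 0},{"dx": -0.05,"dy": -1.4,"dz": -0.3,"rx": -5,"ry": 0,"rz": 0,"claw": 0},{"dx": -0.05,"dy": -1.65,"dz": -0.35,"rx": -6,"ry": 0,"rz": 0,"claw": 0},{"dx": -0.05,"dy": -1.65,"dz": -0.35,"rx": -6,"ry": 0,"rz": 0,"claw": 0}]' --squeeze 60

```text
clock: 19.02
position: [0.5227, -0.0774, 0.2691]
orientation: [2.615, 0.013, 0.002]
force: [0.3, 4.0, -9.9]
finger_gap: 0.0073
gripper_force: 59.9
```

```bash
python3 - <<'E'
from h import *
s=bot.observe();print(s['force'],s['finger_gap'])
for t,y,z in ((40,-.064,.27),(48,-.05,.276),(55,-.034,.278)): print(t);plan([.523,y,z],Rt=down(0,-np.radians(t)))
E
```

```text
[ 0.33023868  3.99503285 -9.931585  ] 0.007284251942193947
40
d [ 0.01 -0.37 -0.25] r [-1.96 -0.05  0.1 ] at [ 0.5227 -0.0774  0.2691] steps 1.4
48
d [ 0.02 -0.68 -0.66] r [-3.56 -0.06  0.09] at [ 0.5227 -0.0774  0.2691] steps 2.5
55
d [ 0.02 -1.1  -0.98] r [-4.96 -0.07  0.09] at [ 0.5227 -0.0774  0.2691] steps 3.5
```

jog_arm --rows '[{"dx": 0,"dy": -0.1,"dz": -0.05,"rx": -0.5,"ry": 0,"rz": 0,"claw": 0},{"dx": 0,"dy": -0.2,"dz": -0.1,"rx": -1,"ry": 0,"rz": 0,"claw": 0},{"dx": 0,"dy": -0.28,"dz": -0.18,"rx": -1.5,"ry": 0,"rz": 0,"claw": 0},{"dx": 0,"dy": -0.37,"dz": -0.25,"rx": -2,"ry": 0,"rz": 0,"claw": 0},{"dx": 0,"dy": -0.47,"dz": -0.4,"rx": -2.5,"ry": 0,"rz": 0,"claw": 0},{"dx": 0,"dy": -0.55,"dz": -0.5,"rx": -3,"ry": 0,"rz": 0,"claw": 0},{"dx": 0,"dy": -0.68,"dz": -0.65,"rx": -3.5,"ry": 0,"rz": 0,"claw": 0},{"dx": 0,"dy": -0.68,"dz": -0.65,"rx": -3.5,"ry": 0,"rz": 0,"claw": 0}]' --squeeze 60

```text
clock: 19.68
position: [0.5225, -0.0534, 0.2765]
orientation: [2.313, 0.005, 0.001]
force: [0.3, 2.2, -1.3]
finger_gap: 0.0071
gripper_force: 59.9
```

```bash
python3 - <<'E'
from h import *
p,d=bot.snapshot('scene');q,d=bot.snapshot('side');s=bot.observe();print(s['force'],s['finger_gap'])
cv2.imwrite('pics/pour.png',np.hstack([cv2.resize(p[120:280,240:400,::-1],(400,400)),cv2.resize(q[120:280,230:390,::-1],(400,400))]))
for t,y,z in ((48,-.05,.276),(55,-.034,.278),(60,-.02,.275)): print(t);plan([.523,y,z],Rt=down(0,-np.radians(t)))
E
```

```text
[-0.63965898 -0.65523002 -2.05991339] 0.00720775615105618
48
d [ 0.02 -0.16 -0.1 ] r [-0.12 -0.01  0.  ] at [ 0.5224 -0.0555  0.2775] steps 0.1
55
d [ 0.02 -0.47 -0.54] r [-1.52 -0.01  0.  ] at [ 0.5224 -0.0555  0.2775] steps 1.1
60
d [ 0.02 -0.86 -0.81] r [-2.52 -0.01  0.  ] at [ 0.5224 -0.0555  0.2775] steps 1.8
```

View pics/pour.png

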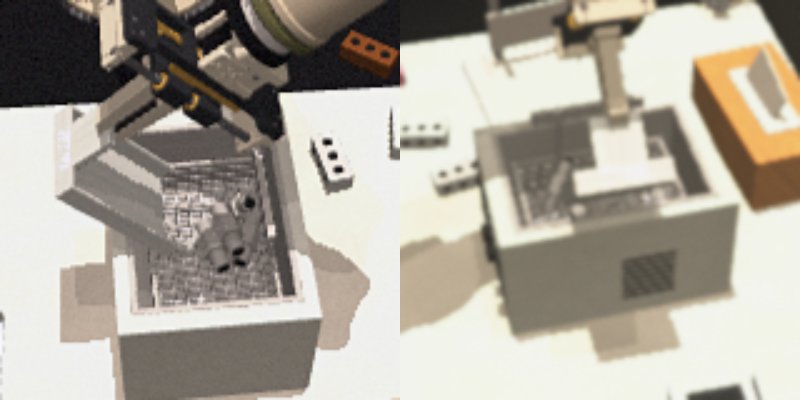

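The left crop shows the fittings lying in the basket around (230,230) and the tray empty; the tool now carries 2 N, the tray alone. Next I tip back and return the tray.

```bash
python3 - <<'E'
from h import *
plan([.50,-.17,.30],Rt=down(-.7))
E
```

```text
d [-0.75  3.14  2.3 ] r [ 9.48 -0.07  0.14] at [ 0.5224 -0.0555  0.2775] steps 6.6
```

jog_arm --rows '[{"dx": -0.1,"dy": 0.4,"dz": -0.2,"rx": 1,"ry": 0,"rz": 0,"claw": 0},{"dx": -0.2,"dy": 0.8,"dz": 0.3,"rx": 2.2,"ry": 0,"rz": 0,"claw": 0},{"dx": -0.3,"dy": 1.3,"dz": 0.7,"rx": 3.5,"ry": 0,"rz": 0,"claw": 0},{"dx": -0.4,"dy": 1.8,"dz": 1.1,"rx": 4.8,"ry": 0,"rz": 0.1,"claw": 0},{"dx": -0.5,"dy": 2.2,"dz": 1.5,"rx": 6.1,"ry": 0,"rz": 0.1,"claw": 0},{"dx": -0.6,"dy": 2.6,"dz": 1.9,"rx": 7.4,"ry": 0,"rz": 0.1,"claw": 0},{"dx": -0.7,"dy": 3,"dz": 2.2,"rx": 8.7,"ry": 0,"rz": 0.1,"claw": 0},{"dx": -0.75,"dy": 3.15,"dz": 2.3,"rx": 9.5,"ry": -0.05,"rz": 0.15,"claw": 0}]' --squeeze 60

```text
clock: 20.45
position: [0.4993, -0.1748, 0.3035]
orientation: [-3.138, 0.027, -0.016]
force: [-0.2, -0.1, -1.8]
finger_gap: 0.0068
gripper_force: 59.9
```

```bash
python3 - <<'E'
from h import *
plan([.4518,-.2854,.11],Rt=down(-1.5))
E
```

```text
d [-1.58  3.73  6.42] r [-0.04 -0.12  0.1 ] at [ 0.4993 -0.1748  0.3035] steps 5.5
```

jog_arm --rows '[{"dx": -0.5,"dy": 1.4,"dz": 0.8,"rx": 0,"ry": 0,"rz": 0,"claw": 0},{"dx": -1,"dy": 2.5,"dz": 1.5,"rx": 0,"ry": -0.1,"rz": 0.1,"claw": 0},{"dx": -1.4,"dy": 3.4,"dz": 2.5,"rx": 0,"ry": -0.1,"rz": 0.1,"claw": 0},{"dx": -1.6,"dy": 3.7,"dz": 3.6,"rx": 0,"ry": -0.1,"rz": 0.1,"claw": 0},{"dx": -1.6,"dy": 3.7,"dz": 4.8,"rx": 0,"ry": -0.1,"rz": 0.1,"claw": 0},{"dx": -1.6,"dy": 3.7,"dz": 6,"rx": 0,"ry": -0.1,"rz": 0.1,"claw": 0},{"dx": -1.6,"dy": 3.7,"dz": 6.4,"rx": 0,"ry": -0.1,"rz": 0.1,"claw": 0},{"dx": -1.6,"dy": 3.7,"dz": 6.4,"rx": 0,"ry": -0.1,"rz": 0.1,"claw": 0}]' --squeeze 60

```text
clock: 21.12
position: [0.4488, -0.2814, 0.1068]
orientation: [-3.14, 0.037, 0.013]
force: [0.3, 0.7, -0.5]
finger_gap: 0.0072
gripper_force: 59.9
```

```bash
python3 - <<'E'
from h import *
plan([.4518,-.2854,.049],Rt=down(-1.5))
W=np.vstack([cloud(n,bot.snapshot(n)[1]).reshape(-1,3) for n in('side','scene')]);P=bot.observe()['position']
q=W[(abs(W[:,0]-P[0])<.04)&(W[:,1]>P[1]+.02)&(W[:,1]<P[1]+.17)&(W[:,2]>.03)&(W[:,2]<.14)]
for c in np.arange(0.02,.16,.02):
    k=q[abs(q[:,1]-P[1]-c)<.01]
    if len(k)>5: print(round(c,2),len(k),np.round(np.percentile(k[:,2],[5,30,50,70,95]),3))
E
```

```text
d [0.12 0.13 1.93] r [-0.01  0.1   0.03] at [ 0.4488 -0.2814  0.1068] steps 1.4
0.02 109 [0.062 0.064 0.065 0.065 0.068]
0.04 209 [0.061 0.063 0.064 0.065 0.067]
0.06 233 [0.06  0.062 0.063 0.064 0.067]
0.08 200 [0.06  0.062 0.063 0.064 0.067]
0.1 207 [0.059 0.061 0.062 0.063 0.065]
0.12 198 [0.059 0.061 0.062 0.063 0.065]
0.14 83 [0.058 0.06  0.061 0.062 0.065]
```

jog_arm --rows '[{"dx": 0.1,"dy": 0.13,"dz": 0.5,"rx": 0.35,"ry": 0,"rz": 0,"claw": 0},{"dx": 0.1,"dy": 0.13,"dz": 1,"rx": 0.35,"ry": 0,"rz": 0,"claw": 0},{"dx": 0.1,"dy": 0.13,"dz": 1.5,"rx": 0.35,"ry": 0,"rz": 0,"claw": 0},{"dx": 0.1,"dy": 0.13,"dz": 1.8,"rx": 0.35,"ry": 0,"rz": 0,"claw": 0},{"dx": 0.1,"dy": 0.13,"dz": 2,"rx": 0.35,"ry": 0,"rz": 0,"claw": 0},{"dx": 0.1,"dy": 0.13,"dz": 2,"rx": 0.35,"ry": 0,"rz": 0,"claw": 0},{"dx": 0.1,"dy": 0.13,"dz": 2,"rx": 0.35,"ry": 0,"rz": 0,"claw": 0}]' --squeeze 60

```text
clock: 21.8
position: [0.4544, -0.2848, 0.05]
orientation: [-3.112, 0.033, 0.006]
force: [-0.5, 0.1, -1.0]
finger_gap: 0.0071
gripper_force: 59.9
```

jog_arm --rows '[{"dx": 0,"dy": 0,"dz": 0,"rx": 0,"ry": 0,"rz": 0,"claw": 0.4},{"dx": 0,"dy": 0,"dz": 0,"rx": 0,"ry": 0,"rz": 0,"claw": 0.4},{"dx": 0,"dy": 0,"dz": 0,"rx": 0,"ry": 0,"rz": 0,"claw": 0.4},{"dx": 0,"dy": 0,"dz": 0,"rx": 0,"ry": 0,"rz": 0,"claw": 0.4},{"dx": 0,"dy": 0,"dz": 0,"rx": 0,"ry": 0,"rz": 0,"claw": 0.4},{"dx": 0,"dy": 0,"dz": -1,"rx": 0,"ry": 0,"rz": 0,"claw": 0.4},{"dx": 0,"dy": 0,"dz": -2.3,"rx": 0,"ry": 0,"rz": 0,"claw": 0.6},{"dx": 0,"dy": 0,"dz": -3.6,"rx": 0,"ry": 0,"rz": 0,"claw": 0.6}]'

```text
clock: 22.47
position: [0.4537, -0.2873, 0.1578]
orientation: [-3.11, 0.032, 0.011]
force: [0.3, -0.6, 0.1]
finger_gap: 0.0466
gripper_force: 0.0
```

```bash
cat > blk.py <<'E'
from h import *
V=[]
for n in('scene','side'):
    p,d=bot.snapshot(n);W=cloud(n,d);x,y,z=W[...,0],W[...,1],W[...,2];h=cv2.cvtColor(p,cv2.COLOR_RGB2HSV)
    m=(abs(z-.025)<.006)&(x>.25)&(x<.75)&(abs(y)<.55)&(h[...,1]<60)
    k,l,st,_=cv2.connectedComponentsWithStats(m.astype(np.uint8))
    for i in range(1,k):
        if st[i,4]>90:
            c,s,a=rect(W[l==i][:,:2])
            if 55<s[0]<80 and 22<s[1]<42: print(n,'block',st[i].tolist(),c,s,a)
    q=W[(abs(x-.452)<.045)&(abs(y+.215)<.06)&(z>-.01)&(z<.05)];A=np.c_[q[:,:2],np.ones(len(q))];print('tray1 slope',np.round(np.linalg.lstsq(A,q[:,2],rcond=None)[0],3),'z',np.round(np.median(q[:,2]),4))
    t=W[(z>.045)&(z<.075)&(abs(x-.45)<.05)&(abs(y+.285)<.03)];print('tab',rect(t[:,:2]) if len(t)>5 else 0)
    u=W[(abs(x-.5245)<.088)&(abs(y-.049)<.055)&(z>.072)&(z<.125)];
    b=np.array([[np.sum((abs(u[:,0]-a)<.01)&(abs(u[:,1]-c)<.01)) for c in np.arange(0,.11,.02)] for a in np.arange(.445,.61,.02)]);print('fill (rows x .445.., cols y 0..)');print(b)
    V.append(p)
cv2.imwrite('pics/bk%d.png'%int(bot.observe()['clock']),cv2.resize(V[0][150:290,260:400,::-1],(560,560)))
E
python3 blk.py; ls pics
```

```text
scene block [396, 161, 11, 19, 175] [332.6 302.2] [69.4 29.6] -9.4
scene block [365, 173, 17, 20, 196] [372.8 210.3] [68.6 30.9] 10.6
scene block [138, 240, 17, 25, 271] [ 556.3 -414.1] [69.7 30.6] 19.0
tray1 slope [-0.09   0.001  0.045] z 0.003
tab (array([ 455.5, -287.6]), array([49.5,  8.9]), -0.1)
fill (rows x .445.., cols y 0..)
[[21 24 17 13 12  4]
 [ 0  0  0  0  2  1]
 [ 0  0  8 20 40 26]
 [ 0  0 18 48 43 53]
 [ 0  0 19 77 48 34]
 [ 4  0  0 38 62  5]
 [ 0  0  0  0  0  0]
 [ 8  0  0  0  0  0]
 [ 5  0  0  0  0  0]]
side block [228, 168, 21, 8, 142] [330.4 303.8] [67.  36.4] -11.0
side block [242, 183, 19, 12, 134] [365.  209.8] [58.6 35.4] 12.0
side block [353, 350, 32, 28, 432] [ 552.9 -413.7] [68.2 30.9] 19.3
tray1 slope [-0.01   0.007  0.009] z 0.0027
tab (array([ 451.7, -287. ]), array([50.1, 10.6]), 0.2)
fill (rows x .445.., cols y 0..)
[[ 0  1  0  0  0  0]
 [ 0  0  0  0  0  0]
 [ 0  0  0  0  0  0]
 [ 0  0  0  0  0  0]
 [ 0  0  0  0  0  0]
 [ 0  0  0  0  0  0]
 [ 0  0  0  0  0  0]
 [ 0  0  0  0  0  0]
 [ 0  6 13 25  8  0]]
bk22.png
g1.png
pour.png
s1.png
s2.png
sc1.png
sc2.png
scene0.npy
scene0.png
sceneW.npy
sceneW1.npy
scene_st.png
side0.npy
side0.png
sideW.npy
sideW1.npy
side_st.png
st.png
st2.png
st3.png
w1.png
```

```bash
python3 -c "
from h import *
plan([.5545,-.414,.10],19)"
```

```text
d [3.33 4.13 1.99] r [-0.29 -0.08 -4.05] at [ 0.457  -0.2895  0.1625] steps 4.1
```

View pics/bk22.png

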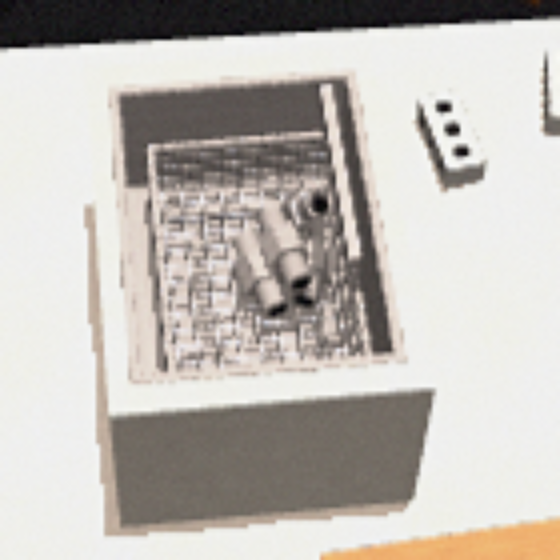

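The basket crop shows four fittings at (255,265), (285,245), (305,290) and (318,200), one of them upright. The basket's left strip is free.

jog_arm --rows '[{"dx": 3.35,"dy": 4.15,"dz": 0,"rx": -0.3,"ry": -0.1,"rz": -4,"claw": 0.6},{"dx": 3.35,"dy": 4.15,"dz": 0,"rx": -0.3,"ry": -0.1,"rz": -4,"claw": 0.6},{"dx": 3.35,"dy": 4.15,"dz": 0,"rx": -0.3,"ry": -0.1,"rz": -4,"claw": 0.6},{"dx": 3.35,"dy": 4.15,"dz": 0,"rx": -0.3,"ry": -0.1,"rz": -4,"claw": 0.6},{"dx": 3.35,"dy": 4.15,"dz": 1,"rx": -0.3,"ry": -0.1,"rz": -4,"claw": 0.6},{"dx": 3.35,"dy": 4.15,"dz": 2,"rx": -0.3,"ry": -0.1,"rz": -4,"claw": 0.6},{"dx": 3.35,"dy": 4.15,"dz": 2,"rx": -0.3,"ry": -0.1,"rz": -4,"claw": 0.6},{"dx": 3.35,"dy": 4.15,"dz": 2,"rx": -0.3,"ry": -0.1,"rz": -4,"claw": 0.6}]'

```text
clock: 23.23
position: [0.5509, -0.4115, 0.0914]
orientation: [-3.092, -0.513, 0.018]
force: [-0.5, -0.2, 0.7]
finger_gap: 0.0558
gripper_force: 0.0
```

```bash
python3 -c "
from h import *
plan([.5545,-.414,.013],19)"
```

```text
d [0.11 0.14 2.61] r [-0.1   0.12 -0.04] at [ 0.5509 -0.4115  0.0914] steps 1.9
```

jog_arm --rows '[{"dx": 0.1,"dy": 0.14,"dz": 1,"rx": -0.1,"ry": 0.1,"rz": 0,"claw": 0.6},{"dx": 0.1,"dy": 0.14,"dz": 2,"rx": -0.1,"ry": 0.1,"rz": 0,"claw": 0.6},{"dx": 0.1,"dy": 0.14,"dz": 2.6,"rx": -0.1,"ry": 0.1,"rz": 0,"claw": 0.6},{"dx": 0.1,"dy": 0.14,"dz": 2.6,"rx": -0.1,"ry": 0.1,"rz": 0,"claw": 0},{"dx": 0.1,"dy": 0.14,"dz": 2.6,"rx": -0.1,"ry": 0.1,"rz": 0,"claw": 0},{"dx": 0.1,"dy": 0.14,"dz": 2.6,"rx": -0.1,"ry": 0.1,"rz": 0,"claw": 0},{"dx": 0.1,"dy": 0.14,"dz": 2.6,"rx": -0.1,"ry": 0.1,"rz": 0,"claw": 0},{"dx": 0.1,"dy": 0.14,"dz": 2.6,"rx": -0.1,"ry": 0.1,"rz": 0,"claw": 0}]' --squeeze 30

```text
clock: 23.9
position: [0.5565, -0.4158, 0.017]
orientation: [3.095, 0.513, 0.006]
force: [0.5, -0.1, 0.1]
finger_gap: 0.0272
gripper_force: 0.0
```

jog_arm --rows '[{"dx": 0,"dy": 0,"dz": 0,"rx": 0,"ry": 0,"rz": 0,"claw": 0},{"dx": 0,"dy": 0,"dz": 0,"rx": 0,"ry": 0,"rz": 0,"claw": 0},{"dx": 0,"dy": 0,"dz": -0.5,"rx": 0,"ry": 0,"rz": 0,"claw": 0},{"dx": 0,"dy": 0,"dz": -1.2,"rx": 0,"ry": 0,"rz": 0,"claw": 0},{"dx": 0,"dy": 0,"dz": -2.5,"rx": 0,"ry": 0,"rz": 0,"claw": 0},{"dx": 0,"dy": 0,"dz": -3.8,"rx": 0,"ry": 0,"rz": 0,"claw": 0},{"dx": 0,"dy": 0,"dz": -5,"rx": 0,"ry": 0,"rz": 0,"claw": 0},{"dx": 0,"dy": 0,"dz": -6.3,"rx": 0,"ry": 0,"rz": 0,"claw": 0}]' --squeeze 35

```text
clock: 24.57
position: [0.5547, -0.4144, 0.2068]
orientation: [3.097, 0.513, 0.003]
force: [0.1, -0.8, 0.2]
finger_gap: 0.0005
gripper_force: 0.0
```

```bash
python3 -c "
from h import *
plan([.567,.04,.26],90)"
```

```text
d [  5.27 -14.2   -1.81] r [ 4.000e-02  1.000e-02 -1.424e+01] at [ 0.5547 -0.4144  0.2068] steps 11.0
```

The grasp missed. I look where the block is now.

```bash
python3 blk.py | grep -v '\[\[\| \[\|fill'; python3 - <<'E'
from h import *
p,d=bot.snapshot('side');cv2.imwrite('pics/s3.png',cv2.resize(p[270:400,260:460,::-1],(800,520)))
E
```

```text
tab (array([ 455.8, -287.4]), array([52.8,  9. ]), 0.4)
tab (array([ 451.6, -287.8]), array([49.9, 10.8]), 2.2)
```

View pics/s3.png

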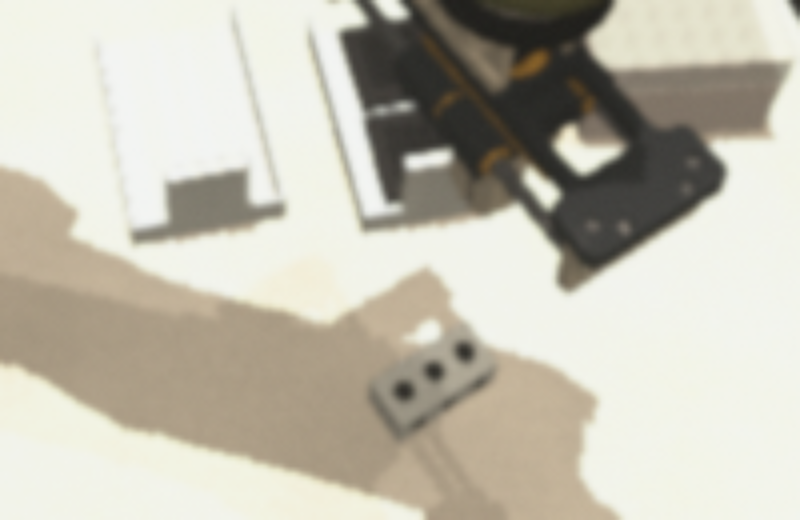

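```bash
python3 blk.py | grep 'block'
```

```text
scene block [397, 161, 10, 20, 178] [333.  302.9] [70.5 27.3] -10.0
scene block [365, 173, 17, 21, 196] [373.3 209.9] [70.  31.9] 11.4
scene block [138, 240, 17, 25, 263] [ 556.6 -414. ] [70.1 30.4] 18.9
side block [228, 168, 21, 8, 141] [331.4 304.7] [68.  35.7] -12.7
side block [242, 183, 19, 12, 138] [364.6 210.6] [58.1 36.4] 11.7
side block [353, 350, 32, 27, 425] [ 553.4 -413.2] [68.7 31.3] 19.9
```

The block has not moved, so the fingers closed above it. I check the true fingertip height against the reading.

```bash
python3 - <<'E'
from h import *
P=bot.observe()['position'];print(P)
for n in('scene','side'):
    W=cloud(n,bot.snapshot(n)[1]).reshape(-1,3)
    q=W[(np.hypot(*(W[:,:2]-P[:2]).T)<.04)&(W[:,2]>.1)&(W[:,2]<.3)];print(n,len(q),np.round(np.percentile(q[:,2],[0,1,2,5,10]),3),np.round(q[q[:,2]<np.percentile(q[:,2],10)].mean(0),3))
E
```

```text
[ 0.55489656 -0.41455494  0.20474777]
scene 272 [0.217 0.221 0.222 0.227 0.229] [ 0.564 -0.412  0.225]
side 133 [0.217 0.219 0.219 0.223 0.224] [ 0.546 -0.417  0.222]
```

jog_arm --rows '[{"dx": 0,"dy": 0,"dz": 1,"rx": 0,"ry": 0,"rz": 0,"claw": 0.6},{"dx": 0,"dy": 0,"dz": 2,"rx": 0,"ry": 0,"rz": 0,"claw": 0.6},{"dx": 0,"dy": 0,"dz": 3,"rx": 0,"ry": 0,"rz": 0,"claw": 0.6},{"dx": 0,"dy": 0,"dz": 4,"rx": 0,"ry": 0,"rz": 0,"claw": 0.6},{"dx": 0,"dy": 0,"dz": 4.5,"rx": 0,"ry": 0,"rz": 0,"claw": 0.6},{"dx": 0,"dy": 0,"dz": 4.5,"rx": 0,"ry": 0,"rz": 0,"claw": 0.6},{"dx": 0,"dy": 0,"dz": 4.5,"rx": 0,"ry": 0,"rz": 0,"claw": 0.6},{"dx": 0,"dy": 0,"dz": 4.5,"rx": 0,"ry": 0,"rz": 0,"claw": 0.6}]'

```text
clock: 25.58
position: [0.5557, -0.4153, 0.0693]
orientation: [3.096, 0.513, 0.003]
force: [0.3, 0.1, 1.3]
finger_gap: 0.0492
gripper_force: 0.0
```

```bash
python3 - <<'E'
from h import *
plan([.5548,-.4138,-.005],19)
P=bot.observe()['position']
for n in('scene','side'):
    W=cloud(n,bot.snapshot(n)[1]).reshape(-1,3);a=np.radians(19-90)
    e=(W[:,:2]-P[:2])@np.array([np.cos(a),np.sin(a)]);f=(W[:,:2]-P[:2])@np.array([-np.sin(a),np.cos(a)])
    for sg in(1,-1):
        q=W[(e*sg>.027)&(e*sg<.048)&(abs(f)<.012)&(W[:,2]>P[2]-.02)&(W[:,2]<.16)]
        if len(q)>5: print(n,sg,len(q),np.round(np.percentile(q[:,2],[0,2,5,10])-P[2],3))
E
```

```text
d [-0.02 -0.06  2.48] r [ 0.04 -0.01 -0.04] at [ 0.5557 -0.4153  0.0693] steps 1.8
scene 1 97 [0.014 0.015 0.019 0.023]
scene -1 58 [0.016 0.018 0.02  0.023]
side 1 27 [0.016 0.016 0.017 0.02 ]
side -1 55 [0.018 0.019 0.02  0.025]
```

jog_arm --rows '[{"dx": 0,"dy": -0.05,"dz": 0.8,"rx": 0,"ry": 0,"rz": 0,"claw": 0.6},{"dx": 0,"dy": -0.05,"dz": 1.6,"rx": 0,"ry": 0,"rz": 0,"claw": 0.6},{"dx": 0,"dy": -0.05,"dz": 2.2,"rx": 0,"ry": 0,"rz": 0,"claw": 0.6},{"dx": 0,"dy": -0.05,"dz": 2.5,"rx": 0,"ry": 0,"rz": 0,"claw": 0.6},{"dx": 0,"dy": -0.05,"dz": 2.5,"rx": 0,"ry": 0,"rz": 0,"claw": 0.6},{"dx": 0,"dy": -0.05,"dz": 2.5,"rx": 0,"ry": 0,"rz": 0,"claw": 0.6}]'

```text
clock: 26.18
position: [0.5555, -0.4141, -0.0053]
orientation: [3.096, 0.513, 0.003]
force: [0.3, -0.4, 1.3]
finger_gap: 0.0558
gripper_force: 0.0
```

jog_arm --rows '[{"dx": 0,"dy": 0,"dz": 0,"rx": 0,"ry": 0,"rz": 0,"claw": 0},{"dx": 0,"dy": 0,"dz": 0,"rx": 0,"ry": 0,"rz": 0,"claw": 0},{"dx": 0,"dy": 0,"dz": 0,"rx": 0,"ry": 0,"rz": 0,"claw": 0},{"dx": 0,"dy": 0,"dz": 0,"rx": 0,"ry": 0,"rz": 0,"claw": 0},{"dx": 0,"dy": 0,"dz": 0,"rx": 0,"ry": 0,"rz": 0,"claw": 0},{"dx": 0,"dy": 0,"dz": 0,"rx": 0,"ry": 0,"rz": 0,"claw": 0},{"dx": 0,"dy": 0,"dz": 0,"rx": 0,"ry": 0,"rz": 0,"claw": 0}]' --squeeze 35

```text
clock: 26.77
position: [0.5554, -0.4139, -0.0054]
orientation: [3.096, 0.513, 0.003]
force: [-1.7, 1.0, 6.8]
finger_gap: 0.0297
gripper_force: 35.0
```

jog_arm --rows '[{"dx": 0,"dy": 0,"dz": -0.6,"rx": 0,"ry": 0,"rz": 0,"claw": 0},{"dx": 0,"dy": 0,"dz": -1.5,"rx": 0,"ry": 0,"rz": 0,"claw": 0},{"dx": 0,"dy": 0,"dz": -2.7,"rx": 0,"ry": 0,"rz": 0,"claw": 0},{"dx": 0,"dy": 0,"dz": -4,"rx": 0,"ry": 0,"rz": 0,"claw": 0},{"dx": 0,"dy": 0,"dz": -5.3,"rx": 0,"ry": 0,"rz": 0,"claw": 0},{"dx": 0,"dy": 0,"dz": -6.6,"rx": 0,"ry": 0,"rz": 0,"claw": 0},{"dx": 0,"dy": 0,"dz": -7.9,"rx": 0,"ry": 0,"rz": 0,"claw": 0},{"dx": 0,"dy": 0,"dz": -8.5,"rx": 0,"ry": 0,"rz": 0,"claw": 0}]' --squeeze 40

```text
clock: 27.43
position: [0.5558, -0.4141, 0.2545]
orientation: [3.093, 0.512, 0.01]
force: [0.4, -0.7, -0.8]
finger_gap: 0.0297
gripper_force: 40.0
```

```bash
python3 -c "
from h import *
plan([.567,.032,.22],90)"
```

```text
d [  5.14 -13.97   1.07] r [ 1.100e-01  1.000e-02 -1.424e+01] at [ 0.5558 -0.4141  0.2545] steps 10.7
```

jog_arm --rows '[{"dx": 5.1,"dy": -14,"dz": 1,"rx": 0.1,"ry": 0,"rz": -14.2,"claw": 0},{"dx": 5.1,"dy": -14,"dz": 1,"rx": 0.1,"ry": 0,"rz": -14.2,"claw": 0},{"dx": 5.1,"dy": -14,"dz": 1,"rx": 0.1,"ry": 0,"rz": -14.2,"claw": 0},{"dx": 5.1,"dy": -14,"dz": 1,"rx": 0.1,"ry": 0,"rz": -14.2,"claw": 0},{"dx": 5.1,"dy": -14,"dz": 1,"rx": 0.1,"ry": 0,"rz": -14.2,"claw": 0},{"dx": 5.1,"dy": -14,"dz": 1,"rx": 0.1,"ry": 0,"rz": -14.2,"claw": 0},{"dx": 5.1,"dy": -14,"dz": 1,"rx": 0.1,"ry": 0,"rz": -14.2,"claw": 0},{"dx": 5.1,"dy": -14,"dz": 1,"rx": 0.1,"ry": 0,"rz": -14.2,"claw": 0}]' --squeeze 40

```text
clock: 28.1
position: [0.5611, -0.079, 0.2258]
orientation: [-2.466, -1.942, 0.002]
force: [0.8, -0.2, -0.9]
finger_gap: 0.0296
gripper_force: 40.0
```

```bash
python3 -c "
from h import *
plan([.567,.032,.22],90)"
```

```text
d [ 3.64 -0.68  0.2 ] r [-0.03 -0.02 -2.71] at [ 0.5611 -0.079   0.2258] steps 2.7
```

jog_arm --rows '[{"dx": 3.6,"dy": -0.7,"dz": 0.2,"rx": 0,"ry": 0,"rz": -2.7,"claw": 0},{"dx": 3.6,"dy": -0.7,"dz": 0.2,"rx": 0,"ry": 0,"rz": -2.7,"claw": 0},{"dx": 3.6,"dy": -0.7,"dz": 0.2,"rx": 0,"ry": 0,"rz": -2.7,"claw": 0},{"dx": 3.6,"dy": -0.7,"dz": 0.2,"rx": 0,"ry": 0,"rz": -2.7,"claw": 0},{"dx": 3.6,"dy": -0.7,"dz": 0.2,"rx": 0,"ry": 0,"rz": -2.7,"claw": 0}]' --squeeze 40

```text
clock: 28.52
position: [0.5669, 0.0308, 0.2199]
orientation: [-2.223, -2.214, 0.001]
force: [-0.2, -0.7, -0.7]
finger_gap: 0.0296
gripper_force: 40.0
```

```bash
python3 -c "
from h import *
plan([.567,.032,.075],91)"
```

```text
d [0.03 0.02 4.83] r [-0.04 -0.03 -0.24] at [0.5669 0.0308 0.2199] steps 3.5
```

jog_arm --rows '[{"dx": 0,"dy": 0,"dz": 1.2,"rx": 0,"ry": 0,"rz": -0.2,"claw": 0},{"dx": 0,"dy": 0,"dz": 2.4,"rx": 0,"ry": 0,"rz": -0.2,"claw": 0},{"dx": 0,"dy": 0,"dz": 3.6,"rx": 0,"ry": 0,"rz": -0.2,"claw": 0},{"dx": 0,"dy": 0,"dz": 4.3,"rx": 0,"ry": 0,"rz": -0.2,"claw": 0},{"dx": 0,"dy": 0,"dz": 4.8,"rx": 0,"ry": 0,"rz": -0.2,"claw": 0},{"dx": 0,"dy": 0,"dz": 4.8,"rx": 0,"ry": 0,"rz": -0.2,"claw": 0},{"dx": 0,"dy": 0,"dz": 4.8,"rx": 0,"ry": 0,"rz": -0.2,"claw": 0}]' --squeeze 40

```text
clock: 29.1
position: [0.5664, 0.0278, 0.0754]
orientation: [-2.209, -2.228, 0.004]
force: [-0.3, -0.4, -0.6]
finger_gap: 0.0296
gripper_force: 40.0
```

jog_arm --rows '[{"dx": 0,"dy": 0,"dz": 0,"rx": 0,"ry": 0,"rz": 0,"claw": 0.41},{"dx": 0,"dy": 0,"dz": 0,"rx": 0,"ry": 0,"rz": 0,"claw": 0.41},{"dx": 0,"dy": 0,"dz": 0,"rx": 0,"ry": 0,"rz": 0,"claw": 0.41},{"dx": 0,"dy": 0,"dz": -0.6,"rx": 0,"ry": 0,"rz": 0,"claw": 0.41},{"dx": 0,"dy": 0,"dz": -1.8,"rx": 0,"ry": 0,"rz": 0,"claw": 0.41},{"dx": 0,"dy": 0,"dz": -3,"rx": 0,"ry": 0,"rz": 0,"claw": 0.41},{"dx": 0,"dy": 0,"dz": -4.3,"rx": 0,"ry": 0,"rz": 0,"claw": 0.6},{"dx": 0,"dy": 0,"dz": -5,"rx": 0,"ry": 0,"rz": 0,"claw": 0.6}]'

```text
clock: 29.77
position: [0.5683, 0.0293, 0.2307]
orientation: [-2.21, -2.233, -0.005]
force: [0.8, 0.4, 0.5]
finger_gap: 0.047
gripper_force: 0.0
```

```bash
python3 -c "
from h import *
s=bot.observe();print(s['joints'])
plan([.40,.212,.20],10.5)"
```

```text
[ 0.18961576  0.41593212 -0.47005577  1.91377706  0.24044859  0.86459925
 -0.39255727]
d [ 6.14 -5.55  1.03] r [-0.   -0.04 16.02] at [0.5683 0.0293 0.2307] steps 11.2
```

jog_arm --rows '[{"dx": 6.1,"dy": -5.7,"dz": 1,"rx": 0,"ry": 0,"rz": 16,"claw": 0.65},{"dx": 6.1,"dy": -5.7,"dz": 1,"rx": 0,"ry": 0,"rz": 16,"claw": 0.65},{"dx": 6.1,"dy": -5.7,"dz": 1,"rx": 0,"ry": 0,"rz": 16,"claw": 0.65},{"dx": 6.1,"dy": -5.7,"dz": 1,"rx": 0,"ry": 0,"rz": 16,"claw": 0.65},{"dx": 6.1,"dy": -5.7,"dz": 1,"rx": 0,"ry": 0,"rz": 16,"claw": 0.65},{"dx": 6.1,"dy": -5.7,"dz": 1,"rx": 0,"ry": 0,"rz": 16,"claw": 0.65},{"dx": 6.1,"dy": -5.7,"dz": 1,"rx": 0,"ry": 0,"rz": 16,"claw": 0.65},{"dx": 6.1,"dy": -5.7,"dz": 1,"rx": 0,"ry": 0,"rz": 16,"claw": 0.65}]'

```text
clock: 30.43
position: [0.3917, 0.2128, 0.1974]
orientation: [-2.993, -0.942, 0.003]
force: [0.4, -0.3, -0.4]
finger_gap: 0.0607
gripper_force: 0.0
```

```bash
python3 blk.py|grep block; python3 -c "
from h import *
plan([.371,.210,.09],10.5);print(bot.observe()['joints'])"
```

```text
scene block [397, 161, 10, 20, 175] [334.4 302.4] [72.2 27.6] -10.2
scene block [365, 173, 17, 20, 186] [371.9 210.2] [69.9 31.1] 10.7
side block [228, 168, 21, 8, 142] [330.1 304.1] [67.  35.3] -8.5
side block [242, 183, 19, 12, 139] [364.7 210.4] [58.4 36.2] 11.3
d [-0.64 -0.4   3.59] r [-0.03  0.01  4.9 ] at [0.3938 0.211  0.1975] steps 3.4
[-0.39212087  0.29147482 -0.28225743  2.20698765  0.1266255   0.6578872
 -1.72379779]
```

```bash
python3 -c "
from h import *
plan([.371,.210,.09],100.5)"
```

```text
d [-0.64 -0.4   3.59] r [ -0.03  -0.02 -13.1 ] at [0.3938 0.211  0.1975] steps 9.2
```

jog_arm --rows '[{"dx": -0.65,"dy": -0.4,"dz": 0,"rx": 0,"ry": 0,"rz": -13.1,"claw": 1},{"dx": -0.65,"dy": -0.4,"dz": 0,"rx": 0,"ry": 0,"rz": -13.1,"claw": 1},{"dx": -0.65,"dy": -0.4,"dz": 0,"rx": 0,"ry": 0,"rz": -13.1,"claw": 1},{"dx": -0.65,"dy": -0.4,"dz": 0,"rx": 0,"ry": 0,"rz": -13.1,"claw": 1},{"dx": -0.65,"dy": -0.4,"dz": 0,"rx": 0,"ry": 0,"rz": -13.1,"claw": 1},{"dx": -0.65,"dy": -0.4,"dz": 0,"rx": 0,"ry": 0,"rz": -13.1,"claw": 1},{"dx": -0.65,"dy": -0.4,"dz": 0,"rx": 0,"ry": 0,"rz": -13.1,"claw": 1},{"dx": -0.65,"dy": -0.4,"dz": 1,"rx": 0,"ry": 0,"rz": -13.1,"claw": 1}]'

```text
clock: 31.2
position: [0.3744, 0.21, 0.1703]
orientation: [-2.166, -2.274, -0.012]
force: [1.1, 0.3, -0.7]
finger_gap: 0.0931
gripper_force: 0.0
```

```bash
python3 -c "
from h import *
plan([.371,.210,.07],100.5)"
```

```text
d [-0.01 -0.13  3.34] r [ 0.06 -0.06 -1.54] at [0.3744 0.21   0.1703] steps 2.4
```

jog_arm --rows '[{"dx": 0,"dy": -0.1,"dz": 0.2,"rx": 0,"ry": 0,"rz": -1,"claw": 1},{"dx": 0,"dy": -0.1,"dz": 1,"rx": 0,"ry": 0,"rz": -1.5,"claw": 1},{"dx": 0,"dy": -0.1,"dz": 2,"rx": 0,"ry": 0,"rz": -1.5,"claw": 1},{"dx": 0,"dy": -0.1,"dz": 3,"rx": 0,"ry": 0,"rz": -1.5,"claw": 1},{"dx": 0,"dy": -0.1,"dz": 3.3,"rx": 0,"ry": 0,"rz": -1.5,"claw": 1},{"dx": 0,"dy": -0.1,"dz": 3.3,"rx": 0,"ry": 0,"rz": -1.5,"claw": 1}]'

```text
clock: 31.7
position: [0.3676, 0.2083, 0.0662]
orientation: [-2.017, -2.403, 0.005]
force: [-0.9, 0.2, 0.5]
finger_gap: 0.093
gripper_force: 0.0
```

```bash
python3 - <<'E'
from h import *
plan([.371,.210,-.006],100.5);P=bot.observe()['position']
W=cloud('scene',bot.snapshot('scene')[1]).reshape(-1,3)
q=W[(np.hypot(W[:,0]-.371,W[:,1]-.21)<.05)&(abs(W[:,2]-.024)<.005)];print(len(q),rect(q[:,:2]))
E
```

```text
d [0.03 0.13 2.41] r [-0.06 -0.01 -0.1 ] at [0.3676 0.2083 0.0662] steps 1.7
180 (array([373.5, 210. ]), array([70.2, 30.9]), 13.1)
```

jog_arm --rows '[{"dx": 0.05,"dy": 0.15,"dz": 0.3,"rx": 0,"ry": 0,"rz": 0,"claw": 1},{"dx": 0.05,"dy": 0.15,"dz": 1.2,"rx": 0,"ry": 0,"rz": 0,"claw": 1},{"dx": 0.05,"dy": 0.15,"dz": 2,"rx": 0,"ry": 0,"rz": 0,"claw": 1},{"dx": 0.05,"dy": 0.15,"dz": 2.4,"rx": 0,"ry": 0,"rz": 0,"claw": 1},{"dx": 0.05,"dy": 0.15,"dz": 2.4,"rx": 0,"ry": 0,"rz": 0,"claw": 1},{"dx": 0.05,"dy": 0.15,"dz": 2.4,"rx": 0,"ry": 0,"rz": 0,"claw": 0.5},{"dx": 0.05,"dy": 0.15,"dz": 2.4,"rx": 0,"ry": 0,"rz": 0,"claw": 0.5}]' --squeeze 35

```text
clock: 32.33
position: [0.3728, 0.212, -0.0037]
orientation: [-2.021, -2.401, -0.002]
force: [-0.4, 0.0, 0.0]
finger_gap: 0.0838
gripper_force: 0.0
```

jog_arm --rows '[{"dx": 0,"dy": 0,"dz": 0,"rx": 0,"ry": 0,"rz": 0,"claw": 0.3},{"dx": 0,"dy": 0,"dz": 0,"rx": 0,"ry": 0,"rz": 0,"claw": 0.3},{"dx": 0,"dy": 0,"dz": 0,"rx": 0,"ry": 0,"rz": 0,"claw": 0.3},{"dx": 0,"dy": 0,"dz": 0,"rx": 0,"ry": 0,"rz": 0,"claw": 0.3},{"dx": 0,"dy": 0,"dz": 0,"rx": 0,"ry": 0,"rz": 0,"claw": 0.3}]' --squeeze 40

```text
clock: 32.75
position: [0.3724, 0.2117, -0.0034]
orientation: [-2.022, -2.4, -0.002]
force: [0.7, -0.5, 8.2]
finger_gap: 0.0678
gripper_force: 40.0
```

jog_arm --rows '[{"dx": 0,"dy": 0,"dz": -0.6,"rx": 0,"ry": 0,"rz": 0,"claw": 0.3},{"dx": 0,"dy": 0,"dz": -1.5,"rx": 0,"ry": 0,"rz": 0,"claw": 0.3},{"dx": 0,"dy": 0,"dz": -2.7,"rx": 0,"ry": 0,"rz": 0,"claw": 0.3},{"dx": 0,"dy": 0,"dz": -4,"rx": 0,"ry": 0,"rz": 0,"claw": 0.3},{"dx": 0,"dy": 0,"dz": -5.3,"rx": 0,"ry": 0,"rz": 0,"claw": 0.3},{"dx": 0,"dy": 0,"dz": -6.6,"rx": 0,"ry": 0,"rz": 0,"claw": 0.3},{"dx": 0,"dy": 0,"dz": -7.9,"rx": 0,"ry": 0,"rz": 0.5,"claw": 0.3},{"dx": 0,"dy": 0,"dz": -8.7,"rx": 0,"ry": 0,"rz": 1,"claw": 0.3}]' --squeeze 40

```text
clock: 33.42
position: [0.3727, 0.2116, 0.2605]
orientation: [-2.127, -2.308, -0.004]
force: [0.9, -1.0, -1.4]
finger_gap: 0.0678
gripper_force: 40.0
```

```bash
python3 -c "
from h import *
plan([.498,.018,.23],91)"
```

```text
d [-6.78  3.63  0.99] r [-0.   -0.04  0.74] at [0.3727 0.2116 0.2605] steps 5.6
```

jog_arm --rows '[{"dx": -6.8,"dy": 3.6,"dz": 1,"rx": 0,"ry": 0,"rz": 0.7,"claw": 0.3},{"dx": -6.8,"dy": 3.6,"dz": 1,"rx": 0,"ry": 0,"rz": 0.7,"claw": 0.3},{"dx": -6.8,"dy": 3.6,"dz": 1,"rx": 0,"ry": 0,"rz": 0.7,"claw": 0.3},{"dx": -6.8,"dy": 3.6,"dz": 1,"rx": 0,"ry": 0,"rz": 0.7,"claw": 0.3},{"dx": -6.8,"dy": 3.6,"dz": 1,"rx": 0,"ry": 0,"rz": 0.7,"claw": 0.3},{"dx": -6.8,"dy": 3.6,"dz": 1,"rx": 0,"ry": 0,"rz": 0.7,"claw": 0.3},{"dx": -6.8,"dy": 3.6,"dz": 1,"rx": 0,"ry": 0,"rz": 0.7,"claw": 0.3},{"dx": -6.8,"dy": 3.6,"dz": 1,"rx": 0,"ry": 0,"rz": 0.7,"claw": 0.3}]' --squeeze 40

```text
clock: 34.08
position: [0.4971, 0.0155, 0.2257]
orientation: [-2.196, -2.24, 0.002]
force: [0.2, 0.8, -0.5]
finger_gap: 0.0675
gripper_force: 40.0
```

```bash
python3 -c "
from h import *
plan([.498,.018,.085],91)"
```

```text
d [0.07 0.05 4.69] r [-0.05 -0.03  0.02] at [0.4971 0.0155 0.2257] steps 3.4
```

jog_arm --rows '[{"dx": 0.05,"dy": 0.05,"dz": 1,"rx": 0,"ry": 0,"rz": 0,"claw": 0.3},{"dx": 0.05,"dy": 0.05,"dz": 2,"rx": 0,"ry": 0,"rz": 0,"claw": 0.3},{"dx": 0.05,"dy": 0.05,"dz": 3,"rx": 0,"ry": 0,"rz": 0,"claw": 0.3},{"dx": 0.05,"dy": 0.05,"dz": 3.8,"rx": 0,"ry": 0,"rz": 0,"claw": 0.3},{"dx": 0.05,"dy": 0.05,"dz": 4.5,"rx": 0,"ry": 0,"rz": 0,"claw": 0.3},{"dx": 0.05,"dy": 0.05,"dz": 4.7,"rx": 0,"ry": 0,"rz": 0,"claw": 0.3},{"dx": 0.05,"dy": 0.05,"dz": 4.7,"rx": 0,"ry": 0,"rz": 0,"claw": 0.3}]' --squeeze 40

```text
clock: 34.67
position: [0.4971, 0.0199, 0.0845]
orientation: [-2.19, -2.245, 0.003]
force: [-0.5, 0.3, -0.7]
finger_gap: 0.0676
gripper_force: 40.0
```

jog_arm --rows '[{"dx": 0,"dy": 0,"dz": 0,"rx": 0,"ry": 0,"rz": 0,"claw": 0.81},{"dx": 0,"dy": 0,"dz": 0,"rx": 0,"ry": 0,"rz": 0,"claw": 0.81},{"dx": 0,"dy": 0,"dz": 0,"rx": 0,"ry": 0,"rz": 0,"claw": 0.81},{"dx": 0,"dy": 0,"dz": -0.6,"rx": 0,"ry": 0,"rz": 0,"claw": 0.81},{"dx": 0,"dy": 0,"dz": -1.8,"rx": 0,"ry": 0,"rz": 0,"claw": 0.81},{"dx": 0,"dy": 0,"dz": -3,"rx": 0,"ry": 0,"rz": 0,"claw": 0.81},{"dx": 0,"dy": 0,"dz": -4.3,"rx": 0,"ry": 0,"rz": 0,"claw": 0.81},{"dx": 0,"dy": 0,"dz": -5.2,"rx": 0,"ry": 0,"rz": 0,"claw": 0.81}]'

```text
clock: 35.33
position: [0.4993, 0.0189, 0.2453]
orientation: [-2.195, -2.246, -0.003]
force: [1.3, 1.3, 0.2]
finger_gap: 0.0751
gripper_force: 0.0
```

```bash
python3 blk.py; python3 -c "
from h import *
plan([.38,.26,.23],125)"
```

```text
scene block [397, 161, 10, 19, 174] [333.6 302.6] [72.6 28.3] -9.9
tray1 slope [-0.089 -0.004  0.043] z 0.003
tab (array([ 455.2, -287.1]), array([51.6,  8.8]), -1.5)
fill (rows x .445.., cols y 0..)
[[22 24 19 11 16  7]
 [ 9 19  1  0  5  0]
 [17 47 12 23 43 21]
 [19 49 29 45 46 52]
 [11 48 41 75 46 36]
 [ 1  5  3 41 64  3]
 [23 38 49 12  0  0]
 [43 76 60  5  0  0]
 [ 2  0  0  0  0  0]]
side block [228, 168, 21, 8, 142] [330.8 303.8] [66.4 36.7] -11.0
tray1 slope [-0.008 -0.001  0.006] z 0.0026
tab (array([ 451.6, -287.2]), array([50. , 10.7]), 0.1)
fill (rows x .445.., cols y 0..)
[[ 0  0  0  0  0  0]
 [ 0  0  1  0 42  3]
 [ 0  0 14 33 64 19]
 [ 0  0 23 62 24  8]
 [ 0  0 16 57 28  0]
 [ 4  9  7 23 15  0]
 [ 7  0  0  0  0  0]
 [ 4  0  0  0  0  0]
 [ 0  8 18 21 19 11]]
d [ 8.12 -3.87  0.54] r [ 0.07  0.   -6.75] at [0.5011 0.0189 0.2464] steps 6.5
```

```bash
python3 -c "
from h import *
plan([.3325,.303,.2],80)"
```

```text
d [ 9.59 -5.42  1.53] r [ 0.07 -0.03  2.25] at [0.5011 0.0189 0.2464] steps 8.0
```

jog_arm --rows '[{"dx": 9.6,"dy": -5.4,"dz": 1,"rx": 0,"ry": 0,"rz": 2.2,"claw": 1},{"dx": 9.6,"dy": -5.4,"dz": 1,"rx": 0,"ry": 0,"rz": 2.2,"claw": 1},{"dx": 9.6,"dy": -5.4,"dz": 1,"rx": 0,"ry": 0,"rz": 2.2,"claw": 1},{"dx": 9.6,"dy": -5.4,"dz": 1,"rx": 0,"ry": 0,"rz": 2.2,"claw": 1},{"dx": 9.6,"dy": -5.4,"dz": 1,"rx": 0,"ry": 0,"rz": 2.2,"claw": 1},{"dx": 9.6,"dy": -5.4,"dz": 1,"rx": 0,"ry": 0,"rz": 2.2,"claw": 1},{"dx": 9.6,"dy": -5.4,"dz": 1,"rx": 0,"ry": 0,"rz": 2.2,"claw": 1},{"dx": 9.6,"dy": -5.4,"dz": 1,"rx": 0,"ry": 0,"rz": 2.2,"claw": 1}]'

```text
clock: 36.1
position: [0.3288, 0.3038, 0.2122]
orientation: [-2.4, -2.023, 0.0]
force: [0.7, -0.3, 0.1]
finger_gap: 0.0932
gripper_force: 0.0
```

```bash
python3 -c "
from h import *
plan([.3325,.303,.06],80)"; python3 blk.py | grep block
```

```text
d [-0.01  0.14  5.07] r [-0.03 -0.02  0.05] at [0.3288 0.3038 0.2122] steps 3.7
scene block [395, 155, 11, 19, 185] [308.9 302.7] [70.9 29.9] -9.0
side block [221, 169, 21, 8, 145] [305.1 303. ] [68.1 34.5] -10.7
```

The block has just been knocked about 25 mm, to (0.3075, 0.303). I retarget.

```bash
python3 -c "
from h import *
plan([.3078,.3028,.06],80)"; python3 blk.py | grep block
```

```text
d [-0.31 -0.56  5.09] r [-0.05 -0.06  0.17] at [0.3262 0.3085 0.2126] steps 3.7
scene block [395, 155, 11, 19, 175] [309.6 302.5] [70.2 30.7] -8.9
side block [221, 169, 21, 8, 142] [305.5 304.1] [68.4 36.6] -9.3
```

jog_arm --rows '[{"dx": -0.3,"dy": -0.6,"dz": 1,"rx": 0,"ry": 0,"rz": 0.1,"claw": 1},{"dx": -0.3,"dy": -0.6,"dz": 2,"rx": 0,"ry": 0,"rz": 0.1,"claw": 1},{"dx": -0.3,"dy": -0.6,"dz": 3,"rx": 0,"ry": 0,"rz": 0.1,"claw": 1},{"dx": -0.3,"dy": -0.6,"dz": 4,"rx": 0,"ry": 0,"rz": 0.1,"claw": 1},{"dx": -0.3,"dy": -0.6,"dz": 5,"rx": 0,"ry": 0,"rz": 0.1,"claw": 1},{"dx": -0.3,"dy": -0.6,"dz": 5,"rx": 0,"ry": 0,"rz": 0.1,"claw": 1},{"dx": -0.3,"dy": -0.6,"dz": 5,"rx": 0,"ry": 0,"rz": 0.1,"claw": 1}]'

```text
clock: 36.88
position: [0.3106, 0.2954, 0.0618]
orientation: [-2.41, -2.012, 0.007]
force: [-0.3, -0.1, -0.1]
finger_gap: 0.093
gripper_force: 0.0
```

```bash
python3 - <<'E'
from h import *
plan([.308,.3028,-.006],80.5)
W=cloud('scene',bot.snapshot('scene')[1]).reshape(-1,3)
q=W[(np.hypot(W[:,0]-.307,W[:,1]-.303)<.05)&(abs(W[:,2]-.024)<.005)];print(len(q),rect(q[:,:2]))
E
```

```text
d [ 0.23 -0.12  2.26] r [-0.05  0.02 -0.15] at [0.3106 0.2954 0.0618] steps 1.6
94 (array([312.3, 302.3]), array([64.6, 30.4]), -10.2)
```

jog_arm --rows '[{"dx": 0.2,"dy": -0.05,"dz": 0,"rx": 0,"ry": 0,"rz": -0.15,"claw": 1},{"dx": 0.2,"dy": -0.05,"dz": 1,"rx": 0,"ry": 0,"rz": -0.15,"claw": 1},{"dx": 0.2,"dy": -0.05,"dz": 1.8,"rx": 0,"ry": 0,"rz": -0.15,"claw": 1},{"dx": 0.2,"dy": -0.05,"dz": 2.25,"rx": 0,"ry": 0,"rz": -0.15,"claw": 1},{"dx": 0.2,"dy": -0.05,"dz": 2.25,"rx": 0,"ry": 0,"rz": -0.15,"claw": 1},{"dx": 0.2,"dy": -0.05,"dz": 2.25,"rx": 0,"ry": 0,"rz": -0.15,"claw": 0.5},{"dx": 0.2,"dy": -0.05,"dz": 2.25,"rx": 0,"ry": 0,"rz": -0.15,"claw": 0.5}]' --squeeze 35

```text
clock: 37.52
position: [0.3107, 0.3041, -0.0038]
orientation: [-2.394, -2.028, -0.002]
force: [0.4, -0.2, -0.3]
finger_gap: 0.0842
gripper_force: 0.0
```

jog_arm --rows '[{"dx": 0,"dy": 0,"dz": 0,"rx": 0,"ry": 0,"rz": 0,"claw": 0.3},{"dx": 0,"dy": 0,"dz": 0,"rx": 0,"ry": 0,"rz": 0,"claw": 0.3},{"dx": 0,"dy": 0,"dz": 0,"rx": 0,"ry": 0,"rz": 0,"claw": 0.3},{"dx": 0,"dy": 0,"dz": 0,"rx": 0,"ry": 0,"rz": 0,"claw": 0.3},{"dx": 0,"dy": 0,"dz": 0,"rx": 0,"ry": 0,"rz": 0,"claw": 0.3}]' --squeeze 40

```text
clock: 37.93
position: [0.3104, 0.3038, -0.0042]
orientation: [-2.395, -2.028, -0.002]
force: [-1.1, -0.6, 11.3]
finger_gap: 0.0677
gripper_force: 40.0
```

jog_arm --rows '[{"dx": 0,"dy": 0,"dz": -0.6,"rx": 0,"ry": 0,"rz": 0,"claw": 0.3},{"dx": 0,"dy": 0,"dz": -1.5,"rx": 0,"ry": 0,"rz": 0,"claw": 0.3},{"dx": 0,"dy": 0,"dz": -2.7,"rx": 0,"ry": 0,"rz": 0,"claw": 0.3},{"dx": 0,"dy": 0,"dz": -4,"rx": 0,"ry": 0,"rz": 0,"claw": 0.3},{"dx": 0,"dy": 0,"dz": -5.3,"rx": 0,"ry": 0,"rz": 0,"claw": 0.3},{"dx": 0,"dy": 0,"dz": -6.6,"rx": 0,"ry": 0,"rz": 0,"claw": 0.3},{"dx": 0,"dy": 0,"dz": -7.9,"rx": 0,"ry": 0,"rz": -0.5,"claw": 0.3},{"dx": 0,"dy": 0,"dz": -8.7,"rx": 0,"ry": 0,"rz": -1,"claw": 0.3}]' --squeeze 40

```text
clock: 38.6
position: [0.3105, 0.3032, 0.2596]
orientation: [-2.302, -2.133, -0.003]
force: [0.8, 0.3, -0.7]
finger_gap: 0.0674
gripper_force: 40.0
```

```bash
python3 -c "
from h import *
plan([.545,.02,.24],91)"
```

```text
d [-8.82  8.51  0.61] r [-0.01 -0.04 -1.07] at [0.3105 0.3032 0.2596] steps 8.8
```

jog_arm --rows '[{"dx": -8.8,"dy": 8.5,"dz": 0.6,"rx": 0,"ry": 0,"rz": -1.1,"claw": 0.3},{"dx": -8.8,"dy": 8.5,"dz": 0.6,"rx": 0,"ry": 0,"rz": -1.1,"claw": 0.3},{"dx": -8.8,"dy": 8.5,"dz": 0.6,"rx": 0,"ry": 0,"rz": -1.1,"claw": 0.3},{"dx": -8.8,"dy": 8.5,"dz": 0.6,"rx": 0,"ry": 0,"rz": -1.1,"claw": 0.3},{"dx": -8.8,"dy": 8.5,"dz": 0.6,"rx": 0,"ry": 0,"rz": -1.1,"claw": 0.3},{"dx": -8.8,"dy": 8.5,"dz": 0.6,"rx": 0,"ry": 0,"rz": -1.1,"claw": 0.3},{"dx": -8.8,"dy": 8.5,"dz": 0.6,"rx": 0,"ry": 0,"rz": -1.1,"claw": 0.3},{"dx": -8.8,"dy": 8.5,"dz": 0.6,"rx": 0,"ry": 0,"rz": -1.1,"claw": 0.3}]' --squeeze 40

```text
clock: 39.27
position: [0.5231, 0.0438, 0.2387]
orientation: [-2.2, -2.239, 0.001]
force: [0.6, 0.4, -0.3]
finger_gap: 0.0677
gripper_force: 40.0
```

```bash
python3 -c "
from h import *
plan([.545,.02,.24],91)"
```

```text
d [-0.8   0.72 -0.05] r [-0.03 -0.02  0.  ] at [0.5231 0.0438 0.2387] steps 0.8
```

jog_arm --rows '[{"dx": -0.8,"dy": 0.7,"dz": 0,"rx": 0,"ry": 0,"rz": 0,"claw": 0.3},{"dx": -0.8,"dy": 0.7,"dz": 0.5,"rx": 0,"ry": 0,"rz": 0,"claw": 0.3},{"dx": -0.8,"dy": 0.7,"dz": 1.5,"rx": 0,"ry": 0,"rz": 0,"claw": 0.3},{"dx": -0.8,"dy": 0.7,"dz": 2.5,"rx": 0,"ry": 0,"rz": 0,"claw": 0.3},{"dx": -0.8,"dy": 0.7,"dz": 3.3,"rx": 0,"ry": 0,"rz": 0,"claw": 0.3},{"dx": -0.8,"dy": 0.7,"dz": 4.1,"rx": 0,"ry": 0,"rz": 0,"claw": 0.3},{"dx": -0.8,"dy": 0.7,"dz": 4.6,"rx": 0,"ry": 0,"rz": 0,"claw": 0.3},{"dx": -0.8,"dy": 0.7,"dz": 4.6,"rx": 0,"ry": 0,"rz": 0,"claw": 0.3}]' --squeeze 40

```text
clock: 39.93
position: [0.5451, 0.026, 0.1006]
orientation: [-2.196, -2.242, -0.007]
force: [-0.1, 5.5, 0.9]
finger_gap: 0.0675
gripper_force: 41.1
```

jog_arm --rows '[{"dx": 0,"dy": 0,"dz": 0.15,"rx": 0,"ry": 0,"rz": 0,"claw": 0.3},{"dx": 0,"dy": 0,"dz": 0.25,"rx": 0,"ry": 0,"rz": 0,"claw": 0.3},{"dx": 0,"dy": 0,"dz": 0.25,"rx": 0,"ry": 0,"rz": 0,"claw": 0.3}]' --squeeze 40

```text
clock: 40.18
position: [0.5463, 0.0264, 0.0951]
orientation: [-2.197, -2.243, -0.011]
force: [0.7, 7.2, 12.9]
finger_gap: 0.0678
gripper_force: 40.0
```

jog_arm --rows '[{"dx": 0,"dy": 0,"dz": -0.15,"rx": 0,"ry": 0,"rz": 0,"claw": 0.3},{"dx": 0,"dy": 0,"dz": -0.15,"rx": 0,"ry": 0,"rz": 0,"claw": 0.81},{"dx": 0,"dy": 0,"dz": -0.15,"rx": 0,"ry": 0,"rz": 0,"claw": 0.81},{"dx": 0,"dy": 0,"dz": -0.15,"rx": 0,"ry": 0,"rz": 0,"claw": 0.81},{"dx": 0,"dy": 0,"dz": -1,"rx": 0,"ry": 0,"rz": 0,"claw": 0.81},{"dx": 0,"dy": 0,"dz": -2.3,"rx": 0,"ry": 0,"rz": 0,"claw": 0.81},{"dx": 0,"dy": 0,"dz": -3.6,"rx": 0,"ry": 0,"rz": 0,"claw": 0.81},{"dx": 0,"dy": 0,"dz": -5,"rx": 0,"ry": 0,"rz": 0,"claw": 0.81}]'

```text
clock: 40.85
position: [0.543, 0.0222, 0.2431]
orientation: [-2.197, -2.237, 0.004]
force: [1.0, -0.4, 0.6]
finger_gap: 0.0751
gripper_force: 0.0
```

jog_arm --rows '[{"dx": -1.4,"dy": 0,"dz": -1,"rx": 0,"ry": 0,"rz": 0,"claw": 0.81},{"dx": -2.8,"dy": 0,"dz": -1.5,"rx": 0,"ry": 0,"rz": 0,"claw": 0.81},{"dx": -4.2,"dy": 0,"dz": -1.5,"rx": 0,"ry": 0,"rz": 0,"claw": 0.81},{"dx": -5.6,"dy": 0,"dz": -1.5,"rx": 0,"ry": 0,"rz": 0,"claw": 0.81},{"dx": -7,"dy": 0,"dz": -1.5,"rx": 0,"ry": 0,"rz": 0,"claw": 0.81},{"dx": -7,"dy": 0,"dz": -1.5,"rx": 0,"ry": 0,"rz": 0,"claw": 0.81}]'

```text
clock: 41.35
position: [0.5466, -0.1954, 0.286]
orientation: [-2.208, -2.23, 0.006]
force: [-0.3, -0.9, -0.3]
finger_gap: 0.0751
gripper_force: 0.0
```

```bash
python3 blk.py; python3 - <<'E'
from h import *
p,d=bot.snapshot('scene');W=cloud('scene',d);x,y,z=W[...,0],W[...,1],W[...,2]
q=W[(abs(x-.524)<.09)&(abs(y-.05)<.05)&(z>.06)&(z<.15)];print('top z pct',np.percentile(q[:,2],[50,90,97,99.5]))
b=W[(abs(x-.524)<.09)&(abs(y-.102)<.02)&(z>.165)&(z<.21)];print('bar',rect(b[:,:2]),np.percentile(b[:,2],[50,95]))
cv2.imwrite('pics/fin.png',np.hstack([cv2.resize(p[:,:,::-1],None,fx=.6,fy=.6)[:, :384],cv2.resize(p[155:280,275:375,::-1],(192,240))]))
cv2.imwrite('pics/finb.png',cv2.resize(p[120:340,100:420,::-1],(800,550),interpolation=cv2.INTER_CUBIC))
E
```

```text
tray1 slope [-0.089  0.001  0.044] z 0.0031
tab (array([ 454.6, -287.5]), array([55. ,  9.8]), -2.5)
fill (rows x .445.., cols y 0..)
[[ 9 10  9 16 24 14]
 [12 23  0  1  3  0]
 [26 43  3 23 33  7]
 [31 21  8 37 66 45]
 [18 68 45 55 46 21]
 [ 8 30 56 42 48  0]
 [17 53 77 54  1 10]
 [41 71 54 20  0  4]
 [ 0  0  0  0  0  2]]
tray1 slope [-0.01   0.001  0.008] z 0.0028
tab (array([ 451.8, -287.7]), array([50.1, 10.6]), 3.2)
fill (rows x .445.., cols y 0..)
[[ 0  0  0  0  0  0]
 [ 0  0  0  9 31  0]
 [ 0  0  9 41 61 12]
 [ 0 10 40 46 22  9]
 [ 0 39 19  6  0  0]
 [ 0  8 16  6  0  0]
 [ 0  0  0  0  0  0]
 [ 0  0  6  0  0  0]
 [ 0  8 15 16 11  6]]
top z pct [0.10015207 0.11762428 0.12328794 0.1282445 ]
bar (array([526.7,  95.5]), array([132.5,   8.6]), -1.2) [0.19137857 0.1942804 ]
```

View pics/finb.png

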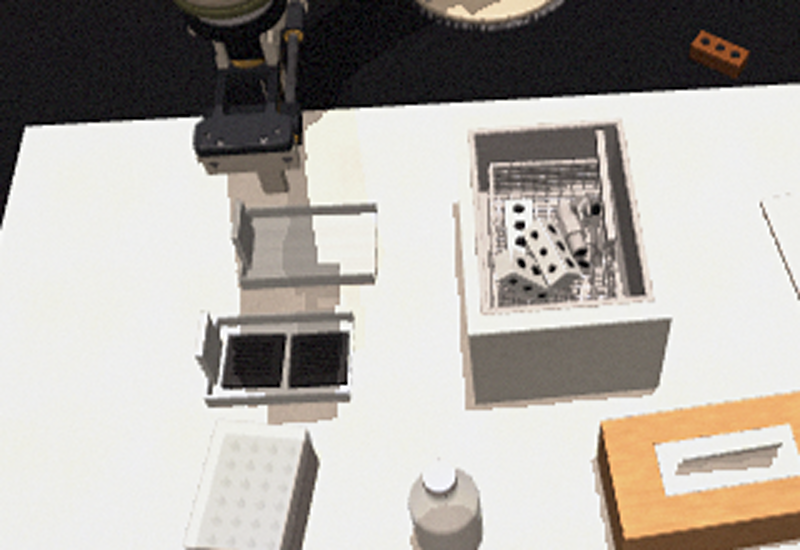

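The final view shows the three blocks and the fittings inside the basket at (545,235). The emptied tray lies flat at (307,245), and the graphite tray at (280,360), the bottle and the boxes are untouched. I hand in.

```bash
python3 -c "
from workcell import bot
print(bot.sign_off())"
```

```text
the job is handed in; nothing more can be done
None
```

The job is handed in with no verdict returned: by my last pictures the basket is in the tank with the four fittings and three blocks, the emptied tray is back flat, and the graphite tray, bottle and boxes were left alone; on the first lift the basket slipped from the gripper onto the stand's base before I carried it over.

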